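# Level the sprung inspection plate with its push-and-turn foot

## Task

Load the tilting plate: put the plain riser block down into the pocket between the four corner lugs, let go, then set the spirit level squarely on top of it, also between the lugs. Then grip the bar knob of the levelling foot, press it down so that the foot bears firmly on its pad, and turn it, still pressed, until the bubble is centred between its two lines. Finish while holding the knob pressed down with the bubble centred, touching neither block, and leave the other things on the bench where they are.

Things in the scene. Friction and masses are not known exactly. Their poses are not given: they have to be found in the camera images.
- riser_center (a point): Centre (half-way up, 14 mm above its underside) of the riser: a plain bare aluminium block 120 x 40 x 28 mm high, 0.35 kg, with a dark hole near each end of its top. Axes: x along its 120 mm length, y across its 40 mm width, z up. It lies flat on the bench. It may go in the pocket either way round.
- level_center (a point): Centre (half-way up, 17 mm above its underside) of the spirit level: an aluminium block 120 x 40 x 34 mm high, 0.3 kg, with a yellow-green glass vial along the middle of its top. Axes: x along its 120 mm length, y across its width, z up. It lies flat on the bench. It may go on the riser either way round.
- bubble (a joint): Position of the whitish bubble (16 mm long, 10 mm wide) in the vial, in m along the level's own +x; 0 is centred between the two black lines, which are 22 mm apart (3 mm clear at each end of a centred bubble). It goes to the high end, 16 mm per degree of tilt, at most 24 mm, and takes about 2 s to settle.
- pocket (a point): Centre of the pocket's floor on the tilting plate, about 62 mm above the bench; y runs along the plate towards the foot, x across, z out of it. Pocket: 129 mm along y, 46 mm along x, bounded only by four L-shaped steel corner lugs, 8 mm thick, 34 mm high; the middle 93 mm of both long sides is open for fingers. Riser first, length along y; the level above it is caught by the lugs' top 6 mm.
- knob_grip (a point): Grip point on the axis of the foot's black bar knob, 150 mm from the pocket's centre along +y, about 115 mm above the bench when level. The bar is 42 mm long (this point's x), 14 mm thick (its y; pinch across this), 32 mm high: its top is 7 mm above this point, its lower edge 23 mm below, on a disc of 44 mm diameter.
- foot_knob (a joint): Turn of the knob in rad, 0 to 2.5, growing clockwise from above; it stays where left. Clockwise screws the foot out 3.5 mm per rad, which lifts the pressed plate's foot end and the knob as much: 0.84 degree, 13.4 mm of bubble travel per rad. The foot starts screwed in too far: about 0.6 to 1.4 rad clockwise levels the plate, differing as the pad's height differs.
- foot_tip: Lower end of the levelling foot's steel screw (16 mm diameter), under the plate below the knob; origin at the centre of its lower face.
- anvil: Black rubber pad, 26 mm diameter, 8 mm thick, fixed on the fixture's base below the foot, on which the foot bears when the knob is pressed; origin at its underside.
- tape: Bystander: roll of grey-green tape, 76 mm diameter, 36 mm high; origin at its underside.
- wrench: Bystander: steel wrench lying on the bench; origin at its underside.
- bushing: Bystander: steel bushing, 40 mm diameter, 40 mm high; origin at its underside.
- screwdriver: Bystander: screwdriver lying on the bench; origin at its underside.
- hub: Bystander: turned aluminium hub, 56 mm diameter flange, 34 mm high; origin at its underside.
- plate (a joint): Tilt of the aluminium plate (100 x 310 x 12 mm) in rad, 0 level, positive with the foot end up. It is hinged 90 mm from the pocket's centre on the side away from the foot (-y). A spring holds the foot end up, at 0.035, until the knob is pressed down.
- knob_push (a joint): How far the knob is pushed down into the plate against its own spring, in m, 0 to 0.014, 1 N per mm. Pressing first brings the plate down (about 4 N with both blocks loaded, about 10 to 14 mm of knob travel and 3 mm of this spring), then the foot stands on its pad. A good press is 9 to 10 N, 20 to 22 mm of downward travel in all.
Things that resemble listed ones, but are neither listed nor needed, are in the scene too. Leave any red look-alike of the part that bears riser_center alone.

How it is judged:
On the way, in this order (a step that is already met when the one before it is completed fails the run):
1. the riser lies down in the pocket, let go (x of riser_center in the frame of pocket between -0.006 and 0.006 m and y of riser_center in the frame of pocket between -0.006 and 0.006 m and z of riser_center in the frame of pocket between 0.0115 and 0.0165 m and angle between the x axis of riser_center and the y axis of pocket, either way round below 0.1 rad and angle between riser_center's own z axis and vertical below 0.15 rad and contact force between the fingers and riser below 0.2 N), for 0.2 s.
2. the spirit level lies on the riser between the lugs, let go (x of riser_center in the frame of pocket between -0.006 and 0.006 m and y of riser_center in the frame of pocket between -0.006 and 0.006 m and z of riser_center in the frame of pocket between 0.0115 and 0.0165 m and angle between the x axis of each of riser_center, level_center and the y axis of pocket, either way round below 0.1 rad and angle between each of riser_center, level_center's own z axis and vertical below 0.15 rad and x of level_center in the frame of pocket between -0.006 and 0.006 m and y of level_center in the frame of pocket between -0.006 and 0.006 m and z of level_center in the frame of pocket between 0.0425 and 0.0475 m and contact force between the fingers and level below 0.2 N), for 0.2 s.
At the end, for the whole second after the job is handed in: Riser in the pocket and level on it (within 6 mm and 0.1 rad of the pocket, 2.5 mm in height), bubble within 3 mm of centre, foot pressing on its pad with over 1.5 N, fingers holding the knob (over 1 N) and touching neither block, all through the last second (all of step 2 and value of joint bubble between -0.003 and 0.003 m and contact force between foot_tip and anvil above 1.5 N and contact force between the fingers and foot_knob above 1 N and contact force between the arm and level below 0.2 N and contact force between each of the arm, the fingers and riser below 0.2 N); the arm keeps its last pose, push and grip.
It fails at once if a bystander was shoved more than 25 mm (distance of any of tape, wrench, bushing, screwdriver, hub from where it was at the start of the episode above 0.025 m).
It also fails if it takes over 72 s, if anything falls off the work surface, if the arm or the gripper's body presses on something with over 40 N, if the wrist force passes 120 N, or if a joint passes its speed limit or range.

## Robot

A 7-joint arm with a two-finger parallel gripper is mounted at the origin on the work surface. World frame = base frame: x ahead of the robot, y to its left, z up, the work surface at z = 0. Lengths are in m, angles in rad, forces in N, time in s.
With the tool pointing down it reaches from about 0.425 to 0.875 m from the base axis. Payload 4.7 kg.
Tool frame: the origin (TCP) lies at the very end of the fingers, on their centre line; the grasp point (between the pads) lies 19 mm behind it; x points along the fingers, z is the direction in which the jaws open and shut, and the axes are right-handed (so a half turn about x gives the same grasp; the last joint's range is limited). The gripper opens to 87 mm and grips with 3 to 60 N. Pads are 19 mm wide; open, the fingers measure 117 mm over their backs; the gripper's body (75 mm by 190 mm) begins 51 mm behind the grasp point.
Start: joints at [-1.133, 0.321, -0.07, 1.45, 0.023, 1.371, -0.057], TCP at [0.267, 0.593, 0.223] pointing down, gripper open.
Joint ranges: [-2.86, 2.86], [-0.3, 2.09], [-1.38, 1.24], [0.06, 2.45], [-1.56, 4.7], [0.09, 2.05], [-2.69, 2.69]. Speed limits (rad/s): [2.57, 2.57, 3.14, 3.14, 3.14, 3.14, 3.14].

## Interface

Orientations are given as a rotation vector (axis times angle).
In Python, from bench import * gives the robot as it stands.
- The arm moves only by the shell command python3 -m handwheel 'ROWS' [OPENING] [FORCE]. ROWS is JSON, a list of rows, each an object with "xyz": the shift along the world's x, y, z in cm, a list of three; "angular": the turn, a rotation vector about the world's x, y, z in degrees, a list of three. A call has 1 to 5 rows; each row shifts and turns the pose as measured when the row begins; what a row does not reach is not made up. A row lasts 1/12 s, in which the tool goes at most 41.7 mm and 7.16 degrees, less where a joint would pass 70% of its speed; a pose out of reach is approached as far as the arm can. A call with a gripper value outside its range is refused whole. OPENING is the finger opening in cm, from 0 to 8.7, set as the call begins (- or left out, the last holds). The fingers move at their own pace and stop on an object; FORCE is the grip in N (left out, the last holds). Time passes only in rows, so rows that do not move let the fingers close. It gives the time, the measured TCP pose, the force and the opening at its end, in the units of the state.
- get_state(): the state, without advancing time (a new reading comes with each control period).
- get_image(name): name is "side" or "top"; returns a dict with "pixels" (420x560x3 uint8, blue, green, red), "K" (3x3 intrinsics, pixels), "cam_to_world" (4x4, takes a point from camera to world coordinates). Camera axes: x right, y down, z forward; pixel columns grow to the right and rows downward; lengths in m; the calibration is good to about 2 mm. A picture is of the moment at which its call begins. There is no depth.
- close_job(): hands the job in, once; it reports no verdict.
The state is a dict: "time": time; "joint_positions": joint angles; "qd": joint speeds; "joint_torque": joint torques, N m; "position": TCP position; "tool_rot": TCP orientation; "ft_force": force on the tool from outside, world axes, zero at the start; "torque": the same for the moment, N m; "grip_width": opening from 0.0 (shut) to 1.0 (fully open).
Only numpy, scipy, OpenCV 4.12 (cv2) and the standard library are available. Lean on these libraries where they do the work, as an engineer would, in place of code of your own. Each camera call takes 0.05 s, during which the arm holds its last target.

## Working session

There is one attempt and no reset: what is moved stays moved. The work goes in short steps, Python scripts to look and compute and a shell command to move; the robot and the scene stay as the last step left them, time stands still between calls to the robot, and variables do not carry over. Pictures are saved under pics/ and viewed, and the job is handed in when it is done.

```bash
ls; mkdir -p pics; python3 - <<'E'
from bench import *
import cv2,json
s=get_state(); print(s['time'],s['position'],s['tool_rot'],s['grip_width'])
for n in ("side","top"):
    d=get_image(n); cv2.imwrite(f"pics/{n}0.png",d["pixels"]); print(n,d["K"],d["cam_to_world"])
E
```

```text
pics
0.0 [0.26712069 0.59197373 0.22145608] [-0.89274773  1.38195646  0.89092398] 0.9977616679407475
side [[505.9274815    0.         284.04646761]
 [  0.         505.9274815  207.41942378]
 [  0.           0.           1.        ]] [[-0.97203614 -0.14327848  0.18605651  0.28271976]
 [-0.23459766  0.5571465  -0.79658755  1.08001597]
 [ 0.01047312 -0.8179603  -0.57517932  0.87491217]
 [ 0.          0.          0.          1.        ]]
top [[539.05623577   0.         273.42276978]
 [  0.         539.05623577 206.54986041]
 [  0.           0.           1.        ]] [[-7.32359709e-04 -9.96377179e-01  8.50410532e-02  3.88736513e-01]
 [-9.99994057e-01  1.01618687e-03  3.29429189e-03  5.09669867e-03]
 [-3.36877486e-03 -8.50381353e-02 -9.96372002e-01  1.60434493e+00]
 [ 0.00000000e+00  0.00000000e+00  0.00000000e+00  1.00000000e+00]]
```

View pics/side0.png

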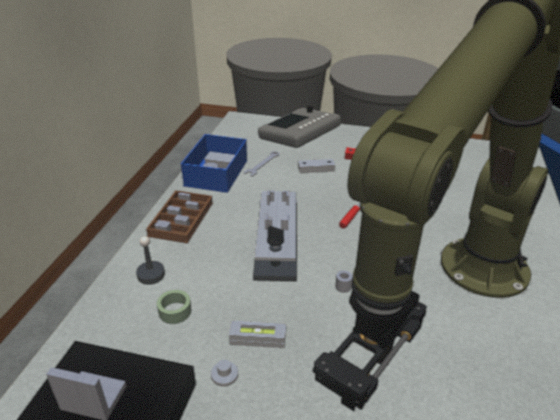

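View pics/top0.png

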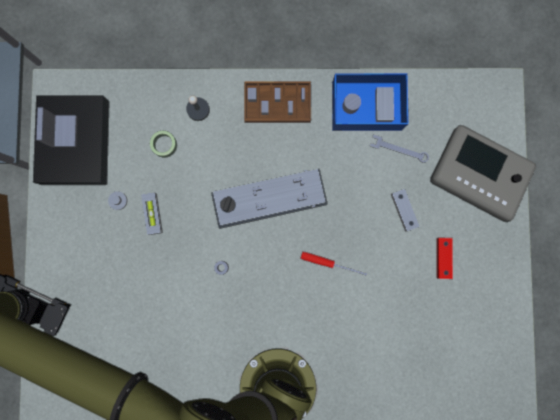

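```bash
cat > h.py <<'E'
from bench import *
import cv2, numpy as np
def ray(d,px):
    K=np.array(d["K"]);T=np.array(d["cam_to_world"])
    v=T[:3,:3]@np.linalg.solve(K,np.array([px[0],px[1],1.]));return T[:3,3],v
def onz(d,px,z):
    o,v=ray(d,px);return o+v*(z-o[2])/v[2]
def proj(d,p):
    T=np.array(d["cam_to_world"]);q=T[:3,:3].T@(np.array(p)-T[:3,3]);q=np.array(d["K"])@q;return q[:2]/q[2]
def tri(d1,p1,d2,p2):
    o1,v1=ray(d1,p1);o2,v2=ray(d2,p2)
    v1/=np.linalg.norm(v1);v2/=np.linalg.norm(v2)
    s=np.linalg.lstsq(np.c_[v1,-v2],o2-o1,rcond=None)[0]
    a=o1+s[0]*v1;b=o2+s[1]*v2
    return (a+b)/2,np.linalg.norm(a-b)
def crop(d,x0,y0,w,h,k,name):
    c=d["pixels"][y0:y0+h,x0:x0+w];cv2.imwrite("pics/"+name,cv2.resize(c,None,fx=k,fy=k,interpolation=cv2.INTER_CUBIC))
E
python3 - <<'E'
from h import *
d=get_image("top");s=get_image("side")
a=[cv2.resize(d["pixels"][y:y+h,x:x+w],(400,int(400*h/w)),interpolation=cv2.INTER_CUBIC) for x,y,w,h in((205,160,130,75),(374,180,70,50),(120,185,70,50))]
cv2.imwrite("pics/t1.png",a[0]);cv2.imwrite("pics/t2.png",np.hstack(a[1:]))
crop(d,205,160,130,75,6,"t1.png")
crop(s,245,180,70,110,5,"s1.png")
crop(s,220,140,140,35,5,"s2.png")
E
```

```text
(no output)
```

View pics/t1.png

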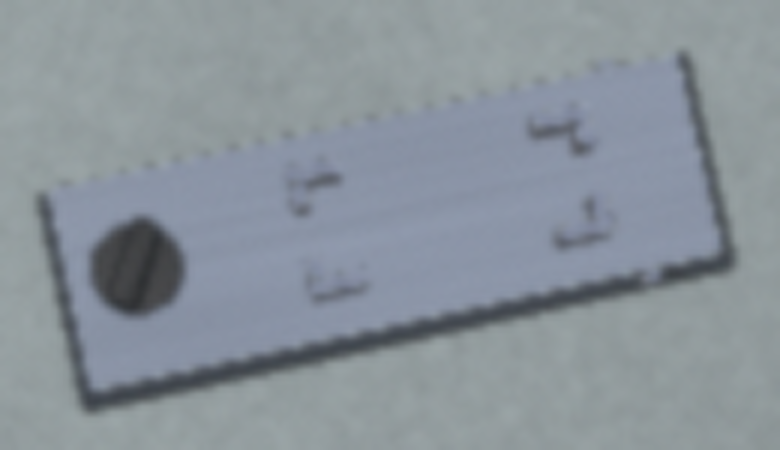

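View pics/t2.png

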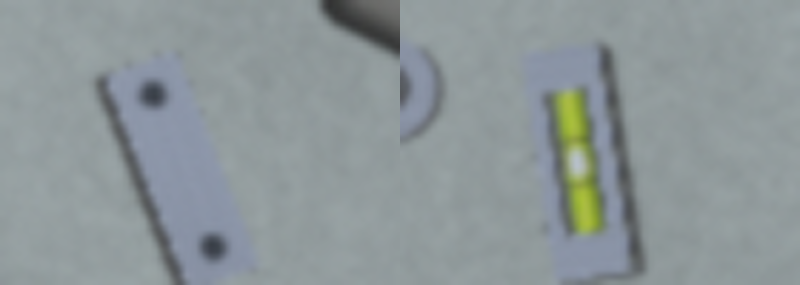

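View pics/s1.png

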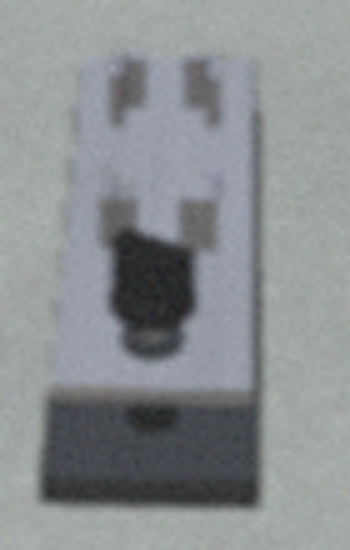

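```bash
python3 - <<'E'
from h import *
d=get_image("top");im=d["pixels"].astype(int);b,g,r=im[...,0],im[...,1],im[...,2]
for p in((390,200),(404,211),(300,190),(150,200),(300,240)):print(p,im[p[1],p[0]])
m=((b-g)>8)&(b>100)&(b<220)
m=m.astype(np.uint8)*255
n,l,st,c=cv2.connectedComponentsWithStats(m)
for i in range(1,n):
    if st[i,4]<100: continue
    cs,_=cv2.findContours((l==i).astype(np.uint8),cv2.RETR_EXTERNAL,cv2.CHAIN_APPROX_NONE)
    R=cv2.minAreaRect(cs[0]); print(st[i],c[i],R)
cv2.imwrite("pics/m.png",m)
# knob
k=(im.sum(2)<330);k[:165]=0;k[245:]=0;k[:,:208]=0;k[:,340:]=0
n,l,st,c=cv2.connectedComponentsWithStats(k.astype(np.uint8))
for i in range(1,n):
    if st[i,4]>20: print("dark",st[i],c[i])
E
```

```text
(390, 200) [158 156 147]
(404, 211) [168 149 140]
(300, 190) [167 149 140]
(150, 200) [141 149 137]
(300, 240) [160 157 148]
[   0   42   20  120 1994] [ 8.51604814 97.29438315] ((9.499998092651367, 101.49998474121094), (18.999996185302734, 118.99998474121094), 0.0)
[ 331   72   79   56 3270] [369.49296636 100.69969419] ((370.0, 99.5), (55.0, 78.0), 90.0)
[ 36 107   7  33 173] [ 39.27745665 122.98843931] ((39.24889373779297, 123.02881622314453), (5.3422040939331055, 32.09165954589844), 2.2025980949401855)
[ 54 115  22  31 636] [ 64.59591195 130.03616352] ((64.5, 130.0), (30.0, 21.0), 90.0)
[370 135  59  28 385] [398.6961039  148.77922078] ((399.75, 149.25), (59.76704025268555, 12.016654968261719), 18.43494987487793)
[ 213  169  113   57 3646] [270.55458036 196.56006583] ((268.64801025390625, 196.880859375), (37.090213775634766, 109.2313232421875), 77.73522186279297)
[392 189  27  42 543] [405.38305709 209.49723757] ((405.4482727050781, 209.62069702148438), (40.85297393798828, 13.741455078125), 68.19859313964844)
[108 191  19  19 260] [116.53461538 200.11538462] ((116.5, 200.0), (17.677669525146484, 17.677669525146484), 45.0)
[141 193  19  42 345] [150.39130435 213.09565217] ((150.6300506591797, 213.09535217285156), (40.52324295043945, 14.141318321228027), 81.25383758544922)
[214 261  14  14 123] [220.54471545 267.35772358] ((220.5, 267.5), (13.0, 13.0), 90.0)
dark [212 169 115  60 465] [269.38924731 211.2172043 ]
dark [220 196  16  17 195] [227.46153846 204.2974359 ]
```

View pics/m.png

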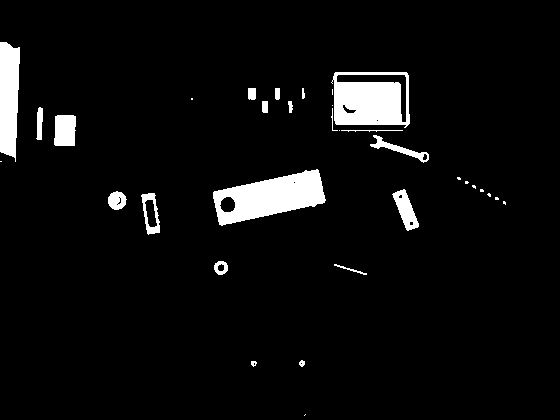

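```bash
cat >> h.py <<'E'
def rect(d,z,x0,y0,w,h):
    im=d["pixels"].astype(int);b,g=im[...,0],im[...,1]
    m=((b-g)>8)&(b>100)&(b<225);k=np.zeros_like(m);k[y0:y0+h,x0:x0+w]=1;m=(m&k).astype(np.uint8)
    n,l,st,c=cv2.connectedComponentsWithStats(m);i=1+np.argmax(st[1:,4])
    cs,_=cv2.findContours((l==i).astype(np.uint8),cv2.RETR_EXTERNAL,cv2.CHAIN_APPROX_NONE)
    f=np.zeros_like(m);cv2.drawContours(f,cs,0,1,-1)
    ys,xs=np.nonzero(f)
    P=np.array([onz(d,(x,y),z)[:2] for x,y in zip(xs,ys)])
    c0=P.mean(0);ev,V=np.linalg.eigh(np.cov((P-c0).T));u=V[:,1];v=V[:,0]
    hull=cv2.convexHull(P.astype(np.float32))
    R=cv2.minAreaRect((P*1000).astype(np.float32))
    return c0,np.degrees(np.arctan2(u[1],u[0])),np.sqrt(12*ev),R
E
python3 - <<'E'
from h import *
d=get_image("top")
print("riser",rect(d,.028,380,180,60,60))
print("level",rect(d,.034,135,185,35,60))
print("plate",rect(d,.066,205,160,130,75))
for z in(.095,.12): print("knob",onz(d,(227.46,204.3),z))
s=get_image("side");im=s["pixels"].astype(int)
E
```

```text
riser (array([ 0.51422289, -0.37653077]), np.float64(-159.65146705478392), array([0.04035567, 0.11868544]), ((514.081298828125, -376.4114990234375), (118.82818603515625, 40.526432037353516), 20.14847183227539))
level (array([0.50424622, 0.36985711]), np.float64(-170.13377907597035), array([0.03981495, 0.11863463]), ((504.2932434082031, 369.1729736328125), (119.03314208984375, 41.41450881958008), 9.930838584899902))
plate (array([0.54784289, 0.02380238]), np.float64(102.25594594776159), array([0.10100001, 0.31274767]), ((548.671875, 23.814346313476562), (107.05916595458984, 313.0390930175781), 11.978677749633789))
knob [0.52404155 0.13932964 0.095     ]
knob [0.52180043 0.13710627 0.12      ]
```

```bash
python3 - <<'E'
from h import *
d=get_image("top")
p=np.median([get_image("top")["pixels"] for _ in range(4)],0).astype(np.uint8)
c=p[175:218,245:315];c=cv2.resize(c,None,fx=11,fy=11,interpolation=cv2.INTER_CUBIC)
c=np.clip((c.astype(float)-90)*2.2,0,255).astype(np.uint8)
ks=c.copy()
# overlay predicted pocket rectangle at z=.099 and .065
K=np.array([.5236,.1389])
for z,col in((.100,(0,0,255)),(.066,(0,255,0))):
    u=np.array([np.cos(np.radians(102.1)),np.sin(np.radians(102.1))]);v=np.array([u[1],-u[0]])
    o=K-.15*u
    q=[]
    for sx,sy in((-1,-1),(1,-1),(1,1),(-1,1)):
        w=o+v*sx*.023+u*sy*.0645
        a=proj(d,[*w,z+.035*sy*.0645]);q.append((a-[245,175]+.5)*11-.5)
    cv2.polylines(c,[np.int32(q)],True,col,1)
cv2.imwrite("pics/lug.png",c)
E
```

```text
(no output)
```

View pics/lug.png

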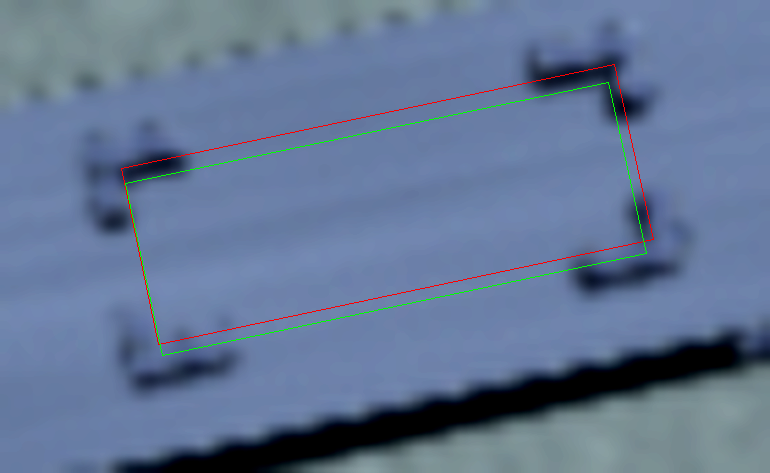

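```bash
cat >> h.py <<'E'
from scipy.spatial.transform import Rotation as Ro
def tgt(jaw_deg,tilt=None):
    z=np.array([np.cos(np.radians(jaw_deg)),np.sin(np.radians(jaw_deg)),0]);x=np.array([0,0,-1.])
    if tilt is not None: x=np.array(tilt)/np.linalg.norm(tilt); z=z-x*(x@z); z/=np.linalg.norm(z)
    return Ro.from_matrix(np.c_[x,np.cross(z,x),z])
def plan(xyz,jaw_deg,tilt=None):
    s=get_state();R=Ro.from_rotvec(s['tool_rot']);T=tgt(jaw_deg,tilt)
    print("t %.2f pos %s jaw %.1f q1 %.2f q7 %.2f grip %.1fmm F %s"%(s['time'],np.round(np.array(s['position'])*100,2),np.degrees(np.arctan2(*R.as_matrix()[[1,0],2])),s['joint_positions'][0],s['joint_positions'][6],s['grip_width']*87,np.round(s['ft_force'],1)))
    print("  d_cm",np.round((np.array(xyz)-s['position'])*100,2),"ang",np.round(np.degrees((T*R.inv()).as_rotvec()),1))
E
python3 - <<'E'
from h import *
s=get_state();print(Ro.from_rotvec(s['tool_rot']).as_matrix().round(3),s['joint_positions'])
plan([.5142,-.3765,.15],110.2);plan([.5142,-.3765,.15],-69.8)
E
```

```text
[[ 0.    -0.912  0.411]
 [ 0.     0.411  0.912]
 [-1.    -0.     0.   ]] [-1.13289743  0.32098295 -0.07010175  1.45050219  0.02255846  1.37079003
 -0.05688351]
t 0.60 pos [26.73 59.25 22.26] jaw 65.7 q1 -1.13 q7 -0.06 grip 86.7mm F [ 0.6 -0.4 -0.1]
  d_cm [ 24.69 -96.9   -7.26] ang [-0.   0.  44.5]
t 0.60 pos [26.73 59.25 22.26] jaw 65.7 q1 -1.13 q7 -0.06 grip 86.7mm F [ 0.6 -0.4 -0.1]
  d_cm [ 24.69 -96.9   -7.26] ang [   0.     0.  -135.5]
```

```bash
python3 -m handwheel '[{"xyz":[3,-3,0],"angular":[0,0,-6]},{"xyz":[3,-3,0],"angular":[0,0,-6]},{"xyz":[3,-3,0],"angular":[0,0,-6]},{"xyz":[3,-3,0],"angular":[0,0,-6]},{"xyz":[3,-3,0],"angular":[0,0,-6]}]' 7 20
python3 -c "
from h import *
plan([.5142,-.3765,.12],-69.8)"
```

```text
time: 1.02
position: [0.4059, 0.4489, 0.222]
tool_rot: [-0.483, 1.516, 0.499]
ft_force: [0.7, 0.5, 0.6]
grip_width: 0.813
t 1.02 pos [40.59 44.89 22.2 ] jaw 35.9 q1 -0.95 q7 -0.23 grip 70.7mm F [0.7 0.5 0.6]
  d_cm [ 10.83 -82.54 -10.2 ] ang [  -0.6    0.3 -105.7]
```

```bash
for i in 1; do
python3 -m handwheel '[{"xyz":[1,-4,0],"angular":[0,0,-5.5]},{"xyz":[1,-4,0],"angular":[0,0,-5.5]},{"xyz":[1,-4,0],"angular":[0,0,-5.5]},{"xyz":[1,-4,0],"angular":[0,0,-5.5]},{"xyz":[1,-4,0],"angular":[0,0,-5.5]}]' >/dev/null
python3 -m handwheel '[{"xyz":[1,-4,0],"angular":[0,0,-5.5]},{"xyz":[1,-4,0],"angular":[0,0,-5.5]},{"xyz":[1,-4,0],"angular":[0,0,-5.5]},{"xyz":[1,-4,0],"angular":[0,0,-5.5]},{"xyz":[1,-4,0],"angular":[0,0,-5.5]}]'>/dev/null
python3 -m handwheel '[{"xyz":[0,-4,0],"angular":[0,0,-5.5]},{"xyz":[0,-4,0],"angular":[0,0,-5.5]},{"xyz":[0,-4,0],"angular":[0,0,-5.5]},{"xyz":[0,-4,0],"angular":[0,0,-5.5]},{"xyz":[0,-4,0],"angular":[0,0,-5.5]}]'
done
python3 -c "
from h import *
plan([.5142,-.3765,.12],-69.8)"
```

```text
time: 2.27
position: [0.5094, -0.1633, 0.2261]
tool_rot: [0.703, 1.436, -0.684]
ft_force: [0.9, -0.0, -0.0]
grip_width: 0.804
t 2.27 pos [ 50.94 -16.33  22.61] jaw -51.1 q1 -0.37 q7 -0.59 grip 69.9mm F [ 0.9 -0.  -0. ]
  d_cm [  0.48 -21.32 -10.61] ang [  0.1   1.3 -18.7]
```

```bash

python3 -m handwheel '[{"xyz":[0.1,-4,-0.5],"angular":[0,0.3,-4]},{"xyz":[0.1,-4,-1],"angular":[0,0.3,-4]},{"xyz":[0.1,-4,-2],"angular":[0,0.3,-4]},{"xyz":[0.1,-4,-2],"angular":[0,0.3,-4]},{"xyz":[0,-3,-2],"angular":[0,0,-2]}]'
python3 -c "
from h import *
plan([.5142,-.3765,.06],-69.8);print(get_state()['joint_positions'])
d=get_image('top');crop(d,350,150,130,110,6,'g1.png')
d=get_image('side');crop(d,270,120,120,90,6,'g2.png')"
```

```text
time: 2.68
position: [0.5153, -0.3554, 0.161]
tool_rot: [0.951, 1.334, -0.944]
ft_force: [0.5, -0.9, 0.3]
grip_width: 0.806
t 2.68 pos [ 51.53 -35.54  16.1 ] jaw -70.2 q1 -0.08 q7 -0.44 grip 70.1mm F [ 0.5 -0.9  0.3]
  d_cm [ -0.11  -2.11 -10.1 ] ang [0.4 1.  0.4]
[-0.07943116  0.36544724  0.80405214  1.6389505  -0.28200106  1.236362
 -0.44425657]
```

View pics/g1.png

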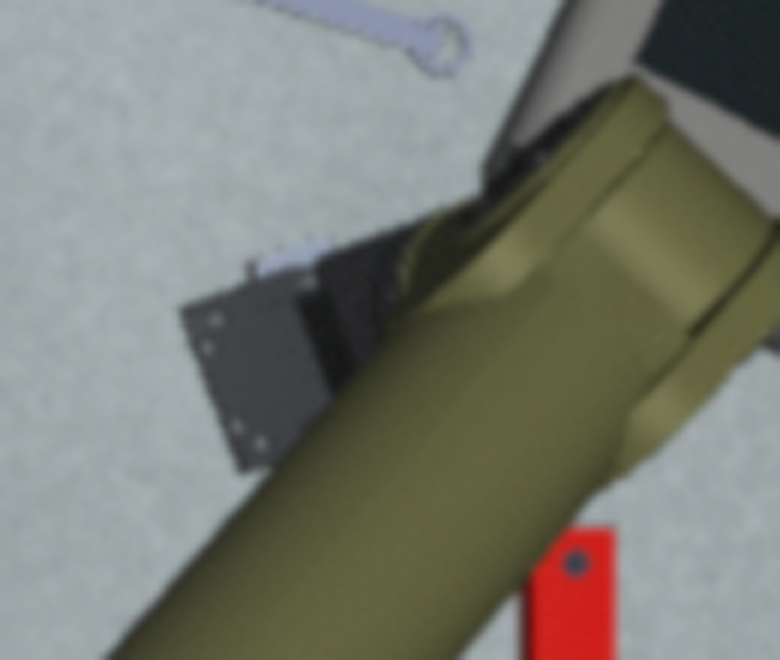

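View pics/g2.png

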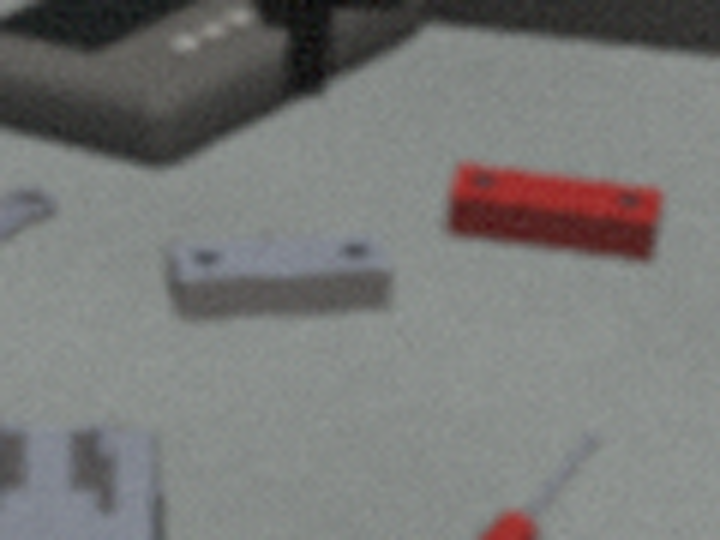

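```bash

python3 -m handwheel '[{"xyz":[-0.1,-2.1,-1.5],"angular":[0.4,1,0.4]},{"xyz":[0,0,-3],"angular":[0,0,0]},{"xyz":[0,0,-3],"angular":[0,0,0]},{"xyz":[0,0,-2],"angular":[0,0,0]},{"xyz":[0,0,-1],"angular":[0,0,0]}]'
python3 -c "
from h import *
plan([.5142,-.3765,.005],-69.8)"
```

```text
time: 3.2
position: [0.5124, -0.3812, 0.0519]
tool_rot: [0.945, 1.354, -0.952]
ft_force: [0.8, 1.5, 0.1]
grip_width: 0.802
t 3.20 pos [ 51.24 -38.12   5.19] jaw -70.0 q1 0.02 q7 -0.34 grip 69.8mm F [0.8 1.5 0.1]
  d_cm [ 0.18  0.47 -4.69] ang [ 0.2 -0.1  0.2]
```

```bash

python3 -m handwheel '[{"xyz":[0.1,0.3,-1.5],"angular":[0,0,0]},{"xyz":[0,0,-1.5],"angular":[0,0,0]},{"xyz":[0,0,-0.8],"angular":[0,0,0]},{"xyz":[0,0,0],"angular":[0,0,0]}]'
python3 -c "
from h import *
plan([.5142,-.3765,.004],-69.8)
plan([.5142,-.3765,.004],-69.8)"
```

```text
time: 3.53
position: [0.5148, -0.375, 0.0112]
tool_rot: [0.944, 1.357, -0.947]
ft_force: [0.6, 0.6, 0.2]
grip_width: 0.805
t 3.53 pos [ 51.48 -37.5    1.12] jaw -69.8 q1 0.03 q7 -0.32 grip 70.1mm F [0.6 0.6 0.2]
  d_cm [-0.06 -0.15 -0.72] ang [ 0.  -0.1 -0. ]
t 3.53 pos [ 51.48 -37.5    1.12] jaw -69.8 q1 0.03 q7 -0.32 grip 70.1mm F [0.6 0.6 0.2]
  d_cm [-0.06 -0.15 -0.72] ang [ 0.  -0.1 -0. ]
```

```bash

python3 -m handwheel '[{"xyz":[0,-0.1,-0.6],"angular":[0,0,0]},{"xyz":[0,0,0],"angular":[0,0,0]}]'
python3 -m handwheel '[{"xyz":[0,0,0],"angular":[0,0,0]},{"xyz":[0,0,0],"angular":[0,0,0]},{"xyz":[0,0,0],"angular":[0,0,0]},{"xyz":[0,0,0],"angular":[0,0,0]},{"xyz":[0,0,0],"angular":[0,0,0]}]' 3 30
python3 -m handwheel '[{"xyz":[0,0,0],"angular":[0,0,0]},{"xyz":[0,0,0],"angular":[0,0,0]}]'
python3 -c "
from h import *
plan([.5142,-.3765,.004],-69.8)
"
```

```text
time: 3.7
position: [0.5158, -0.3761, 0.0058]
tool_rot: [0.943, 1.356, -0.946]
ft_force: [0.2, 0.3, -0.1]
grip_width: 0.805
time: 4.12
position: [0.5177, -0.3777, 0.0091]
tool_rot: [0.943, 1.351, -0.944]
ft_force: [-0.5, 1.9, 0.1]
grip_width: 0.512
time: 4.28
position: [0.5175, -0.3773, 0.0091]
tool_rot: [0.944, 1.351, -0.944]
ft_force: [0.5, 0.0, -2.1]
grip_width: 0.455
t 4.28 pos [ 51.75 -37.73   0.91] jaw -69.7 q1 0.04 q7 -0.31 grip 39.6mm F [ 0.5  0.  -2.1]
  d_cm [-0.33  0.08 -0.51] ang [ 0.2  0.2 -0.1]
```

```bash

python3 -m handwheel '[{"xyz":[0,0,1],"angular":[0,0,0]},{"xyz":[0,0,2],"angular":[0,0,0]},{"xyz":[0,0,3],"angular":[0,0,0]},{"xyz":[0,0,4],"angular":[0,0,0]},{"xyz":[0,0,4],"angular":[0,0,0]}]'
python3 -c "
from h import *
plan([.556,-.0078,.13],12.1)
d=get_image('side');crop(d,250,100,120,90,6,'g3.png')"
```

```text
time: 4.7
position: [0.5083, -0.3708, 0.1422]
tool_rot: [0.945, 1.377, -0.952]
ft_force: [1.6, -0.4, -3.4]
grip_width: 0.456
t 4.70 pos [ 50.83 -37.08  14.22] jaw -69.8 q1 -0.03 q7 -0.40 grip 39.6mm F [ 1.6 -0.4 -3.4]
  d_cm [ 4.77 36.3  -1.22] ang [ 0.4 -1.3 81.9]
```

View pics/g3.png

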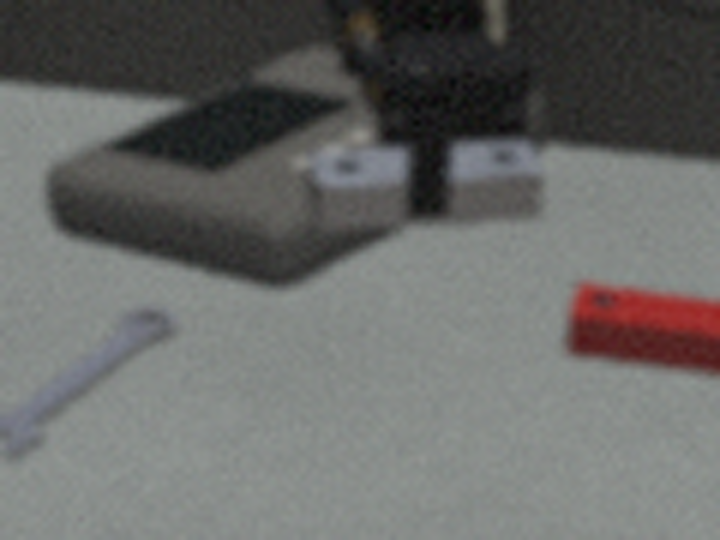

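```bash

python3 -m handwheel '[{"xyz":[0.5,2,0.2],"angular":[0,0,5]},{"xyz":[0.5,3,0.2],"angular":[0,0,6]},{"xyz":[0.5,3,0.1],"angular":[0,0,6]},{"xyz":[0.5,3,0],"angular":[0,0,6]},{"xyz":[0.5,3,0],"angular":[0,0,6]}]' >/dev/null
python3 -m handwheel '[{"xyz":[0.5,3,0],"angular":[0,0,6]},{"xyz":[0.5,3,0],"angular":[0,0,6]},{"xyz":[0.5,3,0],"angular":[0,0,6]},{"xyz":[0,3,0],"angular":[0,0,6]},{"xyz":[0,2,0],"angular":[0,0,6]}]'
python3 -c "
from h import *
u=np.array([np.cos(np.radians(102.1)),np.sin(np.radians(102.1))])
plan([.556,-.0078,.13],12.1,[*(.035*u),-1])"
```

```text
time: 5.58
position: [0.5474, -0.0956, 0.1657]
tool_rot: [0.122, 1.555, -0.13]
ft_force: [0.8, 0.8, -3.3]
grip_width: 0.457
t 5.58 pos [54.74 -9.56 16.57] jaw -9.2 q1 -0.37 q7 0.03 grip 39.8mm F [ 0.8  0.8 -3.3]
  d_cm [ 0.86  8.78 -3.57] ang [ 2.2  0.8 21.3]
```

```bash

python3 -m handwheel '[{"xyz":[0.3,2.5,0],"angular":[0.5,0.2,6]},{"xyz":[0.3,2.5,0],"angular":[0.5,0.2,6]},{"xyz":[0.2,2,-0.5],"angular":[0.5,0.2,5]},{"xyz":[0,1,-0.5],"angular":[0.5,0.2,3]},{"xyz":[0,0,0],"angular":[0,0,0]}]'
python3 -c "
from h import *
u=np.array([np.cos(np.radians(102.1)),np.sin(np.radians(102.1))])
plan([.556,-.0078,.13],12.1,[*(.035*u),-1])
plan([.556,-.0078,.13],12.1,[*(.035*u),-1])
d=get_image('side');crop(d,230,130,90,120,6,'g4.png')
d=get_image('top');crop(d,200,140,140,100,5,'g5.png')
"
```

```text
time: 6.0
position: [0.5533, -0.0054, 0.1557]
tool_rot: [-0.142, 1.568, 0.199]
ft_force: [-0.2, -0.5, -4.3]
grip_width: 0.459
t 6.00 pos [55.33 -0.54 15.57] jaw 12.4 q1 -0.42 q7 0.29 grip 39.9mm F [-0.2 -0.5 -4.3]
  d_cm [ 0.27 -0.24 -2.57] ang [-0.1 -0.  -0.3]
t 6.00 pos [55.33 -0.54 15.57] jaw 12.4 q1 -0.42 q7 0.29 grip 39.9mm F [-0.2 -0.5 -4.3]
  d_cm [ 0.27 -0.24 -2.57] ang [-0.1 -0.  -0.3]
```

View pics/g4.png

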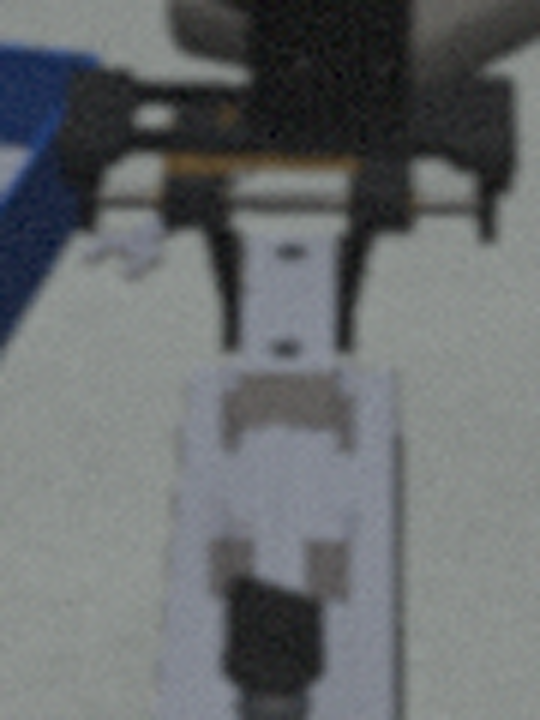

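View pics/g5.png

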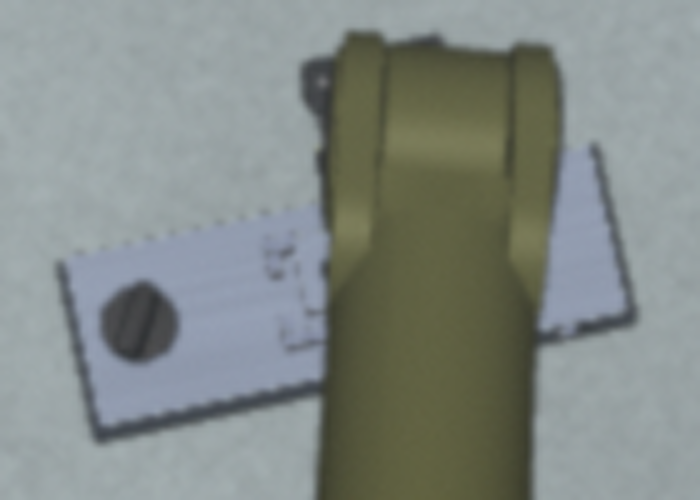

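```bash
cat >> h.py <<'E'
PK=np.array([.556,-.0078]);PA=102.1
def box(d,img,c,u3,v3,n3,L,W,H,col,off,k):
    # c = centre of underside
    c=np.array(c)
    for hh in(0,H):
        q=[(proj(d,c+u3*a*L/2+v3*b*W/2+n3*hh)-off+.5)*k-.5 for a,b in((-1,-1),(1,-1),(1,1),(-1,1))]
        cv2.polylines(img,[np.int32(np.round(q))],True,col,1)
def axes(deg,tilt):
    u=np.array([np.cos(np.radians(deg)),np.sin(np.radians(deg)),0]);u3=u+[0,0,tilt];u3/=np.linalg.norm(u3)
    v3=np.array([u[1],-u[0],0]);return u3,v3,np.cross(v3,u3)
def ov(d,name,x0,y0,w,h,k,drop=.004,blk=True,pz=.065,tilt=.035):
    c=cv2.resize(d["pixels"][y0:y0+h,x0:x0+w],None,fx=k,fy=k,interpolation=cv2.INTER_CUBIC)
    c=np.clip((c.astype(float)-20)*1.4,0,255).astype(np.uint8)
    u3,v3,n3=axes(PA,tilt);off=np.array([x0,y0])
    box(d,c,[*PK,pz],u3,v3,n3,.129,.046,.034,(0,255,0),off,k)
    if blk:
        s=get_state();R=Ro.from_rotvec(s['tool_rot']).as_matrix();p=np.array(s['position'])
        n=-R[:,0];v=R[:,2];u=np.cross(n,v);box(d,c,p-n*drop,u,v,n,.12,.04,.028,(0,0,255),off,k)
    cv2.imwrite("pics/"+name,c)
E
python3 -c "
from h import *
d=get_image('side');ov(d,'g6.png',240,160,80,90,8)"
```

```text
(no output)
```

View pics/g6.png

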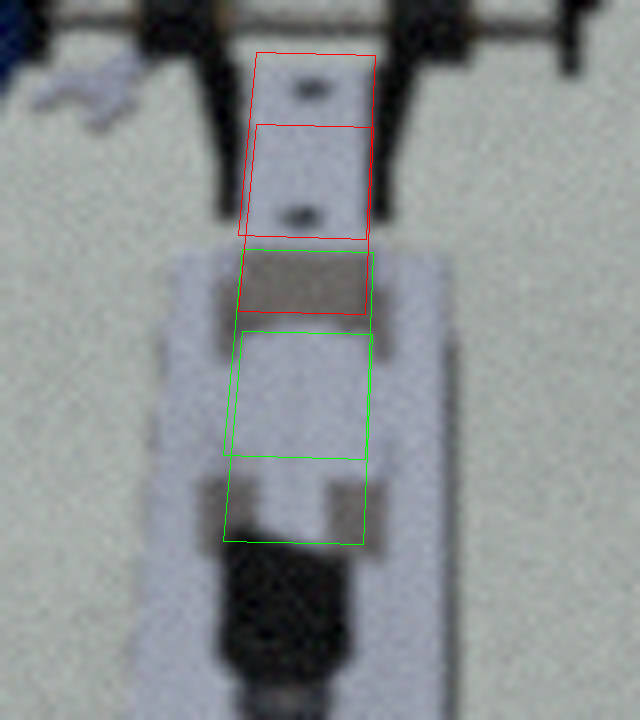

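```bash
sed -i 's/^PK=.*/PK=np.array([.5565,-.0075]);PA=102.5/' h.py
python3 -m handwheel '[{"xyz":[0.25,-0.2,-1],"angular":[0,0,0]},{"xyz":[0,0,-1],"angular":[0,0,0]},{"xyz":[0,0,-1],"angular":[0,0,0]},{"xyz":[0,0,-0.5],"angular":[0,0,0]}]'
python3 -c "
from h import *
plan([*PK,.120],12.5,-axes(PA,.035)[2])
d=get_image('side');ov(d,'g7.png',240,160,80,90,8,.008)"
```

```text
time: 6.48
position: [0.5576, -0.0173, 0.1208]
tool_rot: [-0.132, 1.563, 0.181]
ft_force: [-0.1, -0.1, -4.4]
grip_width: 0.457
t 6.48 pos [55.76 -1.73 12.08] jaw 11.4 q1 -0.40 q7 0.30 grip 39.8mm F [-0.1 -0.1 -4.4]
  d_cm [-0.11  0.98 -0.08] ang [0.2 0.3 1.1]
```

View pics/g7.png

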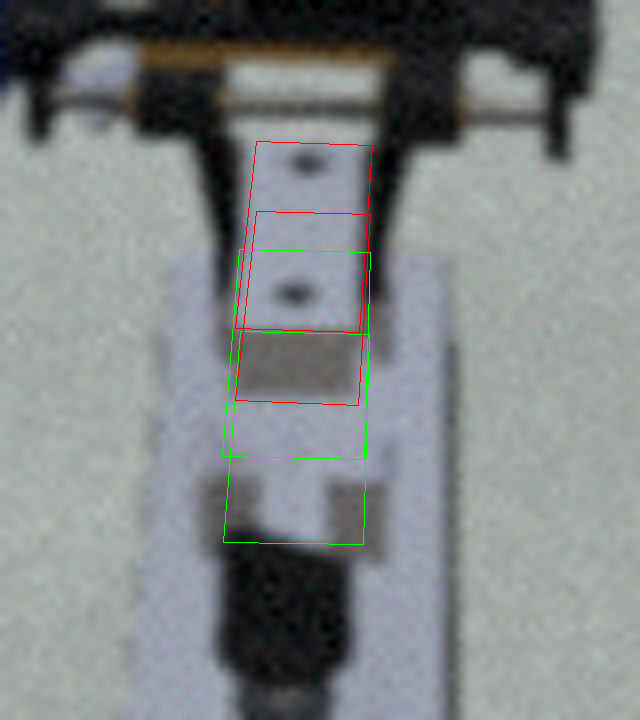

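```bash

python3 -m handwheel '[{"xyz":[-0.1,0.9,0],"angular":[0.2,0.3,1]},{"xyz":[0,0,0],"angular":[0,0,0]},{"xyz":[0,0,0],"angular":[0,0,0]}]'
python3 -c "
from h import *
for i in range(3):
  plan([*PK,.120],12.5,-axes(PA,.035)[2])
  d=get_image('side')
ov(d,'g8.png',240,160,80,90,8,.006)"
```

```text
time: 6.78
position: [0.555, -0.0084, 0.1186]
tool_rot: [-0.143, 1.572, 0.198]
ft_force: [0.2, -0.6, -3.6]
grip_width: 0.458
t 6.78 pos [55.5  -0.84 11.86] jaw 12.4 q1 -0.41 q7 0.31 grip 39.8mm F [ 0.2 -0.6 -3.6]
  d_cm [0.15 0.09 0.14] ang [ 0.  -0.2  0.1]
t 6.83 pos [55.5  -0.78 11.86] jaw 12.4 q1 -0.41 q7 0.31 grip 39.9mm F [ 0.3  0.7 -4. ]
  d_cm [0.15 0.03 0.14] ang [-0.  -0.2  0.1]
t 6.88 pos [55.52 -0.79 11.88] jaw 12.4 q1 -0.41 q7 0.31 grip 40.0mm F [ 0.8  0.8 -2.6]
  d_cm [0.13 0.04 0.12] ang [-0.  -0.2  0.1]
```

View pics/g8.png

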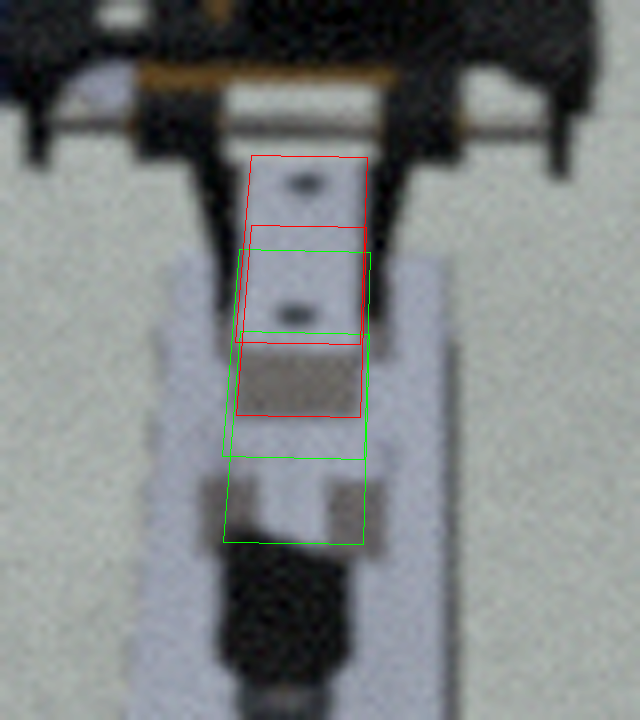

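```bash

python3 -m handwheel '[{"xyz":[0.1,0,-0.5],"angular":[0,-0.2,0]},{"xyz":[0,0,-0.5],"angular":[0,0,0]},{"xyz":[0,0,0],"angular":[0,0,0]},{"xyz":[0,0,0],"angular":[0,0,0]}]'
python3 -c "
from h import *
for i in range(2):
  plan([*PK,.072],12.5,-axes(PA,.035)[2])
  d=get_image('side')
ov(d,'g9.png',240,160,80,90,8,.006)"
```

```text
time: 7.27
position: [0.557, -0.0082, 0.1088]
tool_rot: [-0.143, 1.565, 0.197]
ft_force: [0.1, 0.2, -3.5]
grip_width: 0.457
t 7.27 pos [55.7  -0.82 10.88] jaw 12.4 q1 -0.41 q7 0.31 grip 39.7mm F [ 0.1  0.2 -3.5]
  d_cm [-0.05  0.07 -3.68] ang [-0.   0.1  0.1]
t 7.32 pos [55.69 -0.82 10.87] jaw 12.4 q1 -0.41 q7 0.31 grip 39.4mm F [-0.6 -0.2 -4.1]
  d_cm [-0.04  0.07 -3.67] ang [-0.   0.1  0.1]
```

View pics/g9.png

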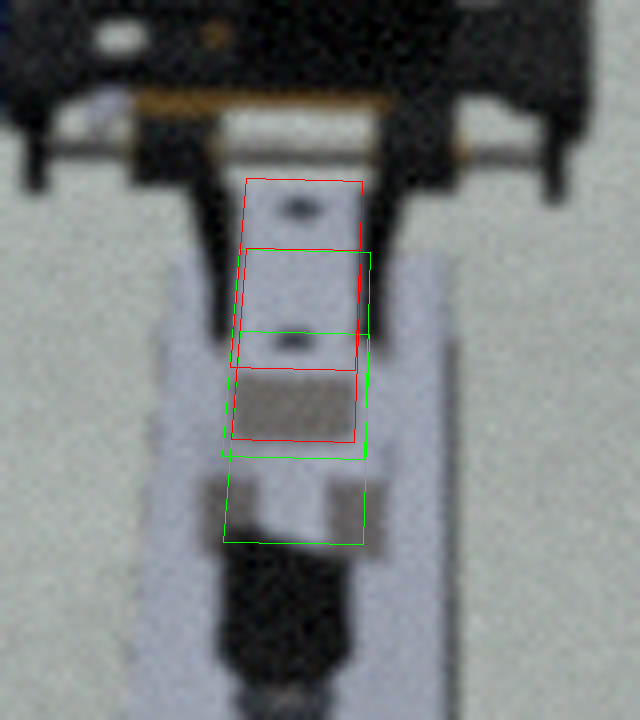

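```bash

python3 -m handwheel '[{"xyz":[-0.04,0.07,-0.6],"angular":[0,0,0]},{"xyz":[0,0,-0.6],"angular":[0,0,0]},{"xyz":[0,0,0],"angular":[0,0,0]},{"xyz":[0,0,0],"angular":[0,0,0]}]'
python3 -c "
from h import *
plan([*PK,.072],12.5,-axes(PA,.035)[2])
d=get_image('side')
ov(d,'g10.png',240,160,80,90,8,.006)"
```

```text
time: 7.7
position: [0.5575, -0.0059, 0.0979]
tool_rot: [-0.142, 1.563, 0.2]
ft_force: [-1.0, 0.8, 0.1]
grip_width: 0.455
t 7.70 pos [55.75 -0.59  9.79] jaw 12.5 q1 -0.41 q7 0.32 grip 39.6mm F [-1.   0.8  0.1]
  d_cm [-0.1  -0.16 -2.59] ang [-0.1  0.3  0. ]
```

View pics/g10.png

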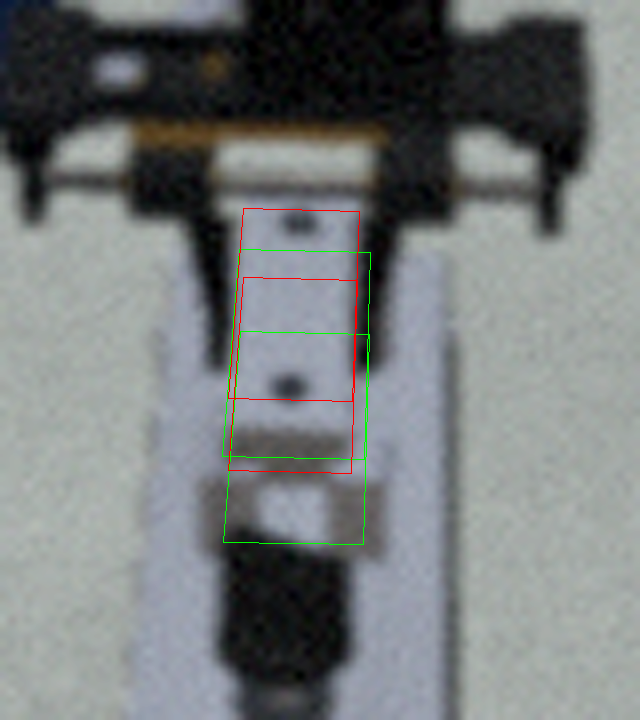

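```bash

python3 -m handwheel '[{"xyz":[0,0,0.8],"angular":[0,0,0]},{"xyz":[0,0,0.8],"angular":[0,0,0]},{"xyz":[0,0,0],"angular":[0,0,0]},{"xyz":[0,0,0],"angular":[0,0,0]}]'
python3 -c "
from h import *
plan([*PK,.072],12.5,-axes(PA,.035)[2])
d=get_image('side')
ov(d,'g11.png',240,160,80,90,8,.006)"
```

```text
time: 8.08
position: [0.5573, -0.0071, 0.1147]
tool_rot: [-0.143, 1.564, 0.198]
ft_force: [-0.3, -0.4, -3.8]
grip_width: 0.457
t 8.08 pos [55.73 -0.71 11.47] jaw 12.4 q1 -0.41 q7 0.31 grip 39.7mm F [-0.3 -0.4 -3.8]
  d_cm [-0.08 -0.04 -4.27] ang [-0.1  0.2  0.1]
```

View pics/g11.png

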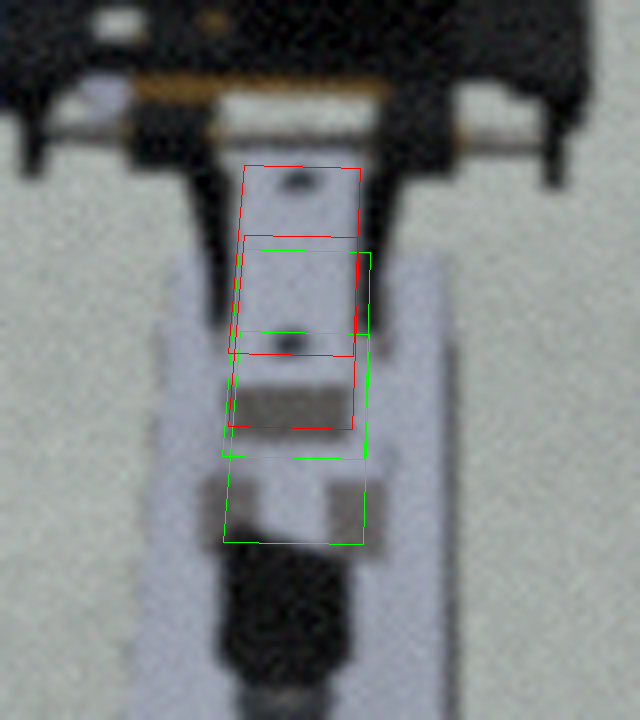

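```bash
cat >> h.py <<'E'
from scipy.optimize import least_squares
def fitblk(d,rows,H=.028,hs=.0424,lat=0.,y0=160,k=8):
    """rows: far hole, near hole, near top edge, near bottom edge rows in overlay; returns along (rel pocket), height underside centre, pitch deg"""
    u,v,n=axes(PA,0);rows=[(r+.5)/k-.5+y0 for r in rows]
    def pts(q):
        a,b,p=q;c=np.array([*PK,0])+u*a+[0,0,b]+v*lat
        uu=u*np.cos(p)+np.array([0,0,1])*np.sin(p);nn=-u*np.sin(p)+np.array([0,0,1])*np.cos(p)
        return [c+nn*H-uu*hs,c+nn*H+uu*hs,c+nn*H+uu*.06,c+uu*.06]
    r=least_squares(lambda q:[proj(d,P)[1]-y for P,y in zip(pts(q),rows)],[0,.1,0],x_scale=[.01,.01,.01])
    s=get_state();t=(np.array(s['position'])[:2]-PK)@u[:2]
    print("along %.1f height %.1f mm pitch %.1f deg; TCP along %.1f z %.1f; resid px"%(r.x[0]*1e3,r.x[1]*1e3,np.degrees(r.x[2]),t*1e3,s['position'][2]*1e3),np.round(r.fun*8,1))
E
python3 - <<'E'
from h import *
d=get_image('side')
print("g11");fitblk(d,[179,343,385,441])
print("g9 (TCP along -.7 z108.7)");fitblk(d,[208,340,376,439])
print("g8");fitblk(d,[183,314,349,414])
E
```

```text
g11
along -51.6 height 77.4 mm pitch -9.6 deg; TCP along 0.3 z 114.6; resid px [-0.5  2.9 -2.5  0.1]
g9 (TCP along -.7 z108.7)
along -68.9 height 57.1 mm pitch -0.8 deg; TCP along 0.3 z 114.6; resid px [-0.6  3.3 -2.8  0.1]
g8
along -58.8 height 74.4 mm pitch -0.3 deg; TCP along 0.3 z 114.6; resid px [-0.5  2.9 -2.5  0.1]
```

```bash
cat >> h.py <<'E'
def fit2(d,rows,z,tcpa,drop,H=.028,hs=.0424,lat=0.,y0=160,k=8):
    "pivot: block centre-bottom at TCP - drop; fit along, pitch"
    u,v,n=axes(PA,0);rows=[(r+.5)/k-.5+y0 for r in rows]
    def pts(q):
        a,p=q;c=np.array([*PK,0])+u*a+[0,0,z-drop]+v*lat
        uu=u*np.cos(p)+np.array([0,0,1])*np.sin(p);nn=-u*np.sin(p)+np.array([0,0,1])*np.cos(p)
        return [c+nn*H-uu*hs,c+nn*H+uu*hs,c+nn*H+uu*.06,c+uu*.06]
    r=least_squares(lambda q:[proj(d,P)[1]-y for P,y in zip(pts(q),rows)],[0,0],x_scale=[.01,.01])
    print("drop",drop,"along-TCP %.1f mm pitch %.1f"%(r.x[0]*1e3-tcpa,np.degrees(r.x[1])),np.round(r.fun*8,1))
E
python3 - <<'E'
from h import *
d=get_image('side')
for dr in(.003,.006,.0085):
  fit2(d,[183,314,349,414],.1187,-0.4,dr)
  fit2(d,[208,340,376,439],.1087,-.7,dr)
  fit2(d,[179,343,385,441],.1147,.2,dr)
E
```

```text
drop 0.003 along-TCP 5.1 mm pitch 2.0 [-1.1  1.2 -4.3  4.1]
drop 0.003 along-TCP 5.4 mm pitch 1.9 [-1.3  1.3 -5.   4.8]
drop 0.003 along-TCP 1.0 mm pitch -7.1 [-1.4  1.3 -4.1  4. ]
drop 0.006 along-TCP 0.5 mm pitch 1.8 [-1.1  1.3 -4.2  3.8]
drop 0.006 along-TCP 0.9 mm pitch 1.7 [-1.2  1.4 -4.8  4.5]
drop 0.006 along-TCP -3.6 mm pitch -7.3 [-1.3  1.4 -3.9  3.7]
drop 0.0085 along-TCP -3.4 mm pitch 1.7 [-1.   1.4 -4.1  3.6]
drop 0.0085 along-TCP -2.9 mm pitch 1.6 [-1.2  1.5 -4.7  4.2]
drop 0.0085 along-TCP -7.4 mm pitch -7.5 [-1.3  1.6 -3.8  3.4]
```

```bash

python3 -m handwheel '[{"xyz":[-0.1,0.3,0.3],"angular":[4.4,1,0]},{"xyz":[-0.1,0.25,0.2],"angular":[4.4,1,0]},{"xyz":[0,0,0],"angular":[0,0,0]},{"xyz":[0,0,0],"angular":[0,0,0]}]'
python3 -c "
from h import *
plan([.5555,-.0016,.12],12.5,-axes(PA,.035+.157)[2])
d=get_image('side')
ov(d,'g12.png',240,160,80,90,8,.006,False)"
```

```text
time: 8.57
position: [0.5545, 0.0002, 0.1184]
tool_rot: [-0.018, 1.578, 0.327]
ft_force: [0.9, 1.1, -3.7]
grip_width: 0.456
t 8.57 pos [5.545e+01 2.000e-02 1.184e+01] jaw 12.6 q1 -0.31 q7 0.47 grip 39.7mm F [ 0.9  1.1 -3.7]
  d_cm [ 0.1  -0.18  0.16] ang [-0.4  0.  -0.1]
```

View pics/g12.png

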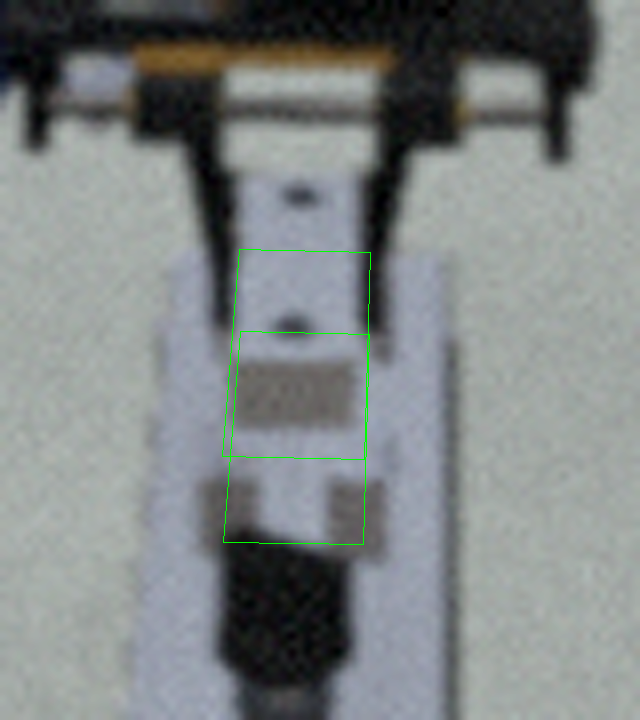

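```bash
python3 - <<'E'
from h import *
d=get_image('side')
u=axes(PA,0)[0][:2];s=get_state();p=np.array(s['position']);a=(p[:2]-PK)@u*1e3;print(a,p)
for dr in(.006,.0085,.0096,.011): fit2(d,[195,326,361,428],p[2],a,dr)
E
```

```text
8.38691613466358 [0.55424521 0.00059067 0.11837641]
drop 0.006 along-TCP -1.3 mm pitch 2.1 [-0.9  1.7 -3.7  2.7]
drop 0.0085 along-TCP -5.1 mm pitch 1.9 [-0.9  1.9 -3.5  2.5]
drop 0.0096 along-TCP -6.8 mm pitch 1.9 [-0.9  1.9 -3.5  2.4]
drop 0.011 along-TCP -8.9 mm pitch 1.8 [-0.8  2.  -3.4  2.2]
```

```bash

python3 -m handwheel '[{"xyz":[0.1,-0.18,-0.4],"angular":[0,0,0]},{"xyz":[0,0,-0.5],"angular":[0,0,0]},{"xyz":[0,0,-0.5],"angular":[0,0,0]},{"xyz":[0,0,-0.4],"angular":[0,0,0]},{"xyz":[0,0,0],"angular":[0,0,0]}]'
python3 -c "
from h import *
plan([.5555,-.0013,.0755],12.5,-axes(PA,.035+.157)[2])
d=get_image('side')
ov(d,'g13.png',240,160,80,90,8,.006,False)"
```

```text
time: 9.08
position: [0.5547, 0.0019, 0.098]
tool_rot: [-0.026, 1.579, 0.331]
ft_force: [-1.3, 0.3, -3.4]
grip_width: 0.458
t 9.08 pos [55.47  0.19  9.8 ] jaw 13.0 q1 -0.31 q7 0.49 grip 39.9mm F [-1.3  0.3 -3.4]
  d_cm [ 0.08 -0.32 -2.25] ang [-0.3  0.  -0.5]
```

View pics/g13.png

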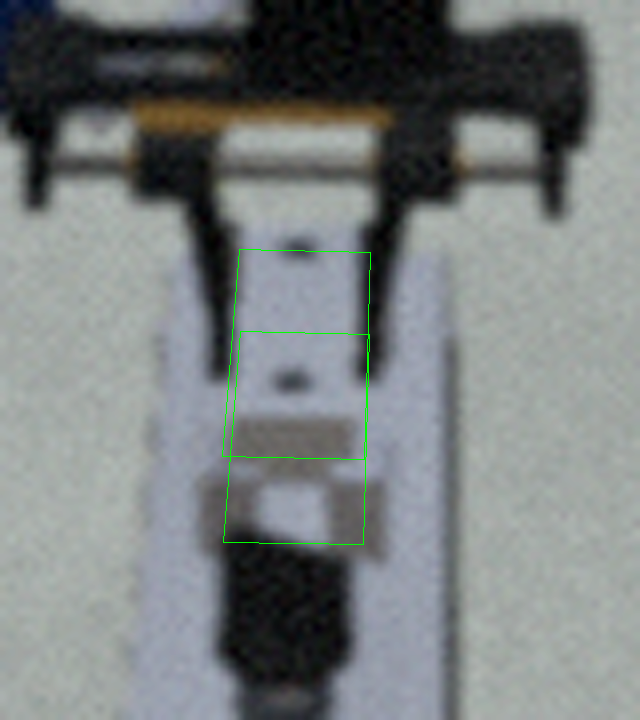

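```bash

python3 -m handwheel '[{"xyz":[0.05,-0.3,-0.2],"angular":[0,0,-0.5]},{"xyz":[0,0,-0.5],"angular":[0,0,0]},{"xyz":[0,-0.05,-0.4],"angular":[0,0,0]},{"xyz":[0,0,0],"angular":[0,0,0]}]'
python3 -c "
from h import *
plan([.5555,-.0013,.0755],12.5,-axes(PA,.035+.157)[2])"
```

```text
time: 9.47
position: [0.5556, -0.0018, 0.0865]
tool_rot: [-0.019, 1.578, 0.323]
ft_force: [0.4, 0.4, -3.7]
grip_width: 0.459
t 9.47 pos [55.56 -0.18  8.65] jaw 12.5 q1 -0.31 q7 0.50 grip 39.9mm F [ 0.4  0.4 -3.7]
  d_cm [-0.01  0.05 -1.1 ] ang [-0.3  0.1  0. ]
```

```bash

python3 -m handwheel '[{"xyz":[0,0.0,-0.4],"angular":[0,0,0]},{"xyz":[0,0,-0.4],"angular":[0,0,0]},{"xyz":[0,0,-0.1],"angular":[0,0,0]},{"xyz":[0,0,0],"angular":[0,0,0]}]'
python3 -c "
from h import *
plan([.5555,-.0013,.0755],12.5,-axes(PA,.035+.157)[2])
d=get_image('side')
ov(d,'g14.png',240,160,80,90,8,.006,False)"
```

```text
time: 9.8
position: [0.5556, -0.002, 0.0763]
tool_rot: [-0.019, 1.578, 0.323]
ft_force: [-1.1, 0.3, -2.7]
grip_width: 0.461
t 9.80 pos [55.56 -0.2   7.63] jaw 12.4 q1 -0.30 q7 0.51 grip 40.1mm F [-1.1  0.3 -2.7]
  d_cm [-0.01  0.07 -0.08] ang [-0.3  0.1  0.1]
```

View pics/g14.png

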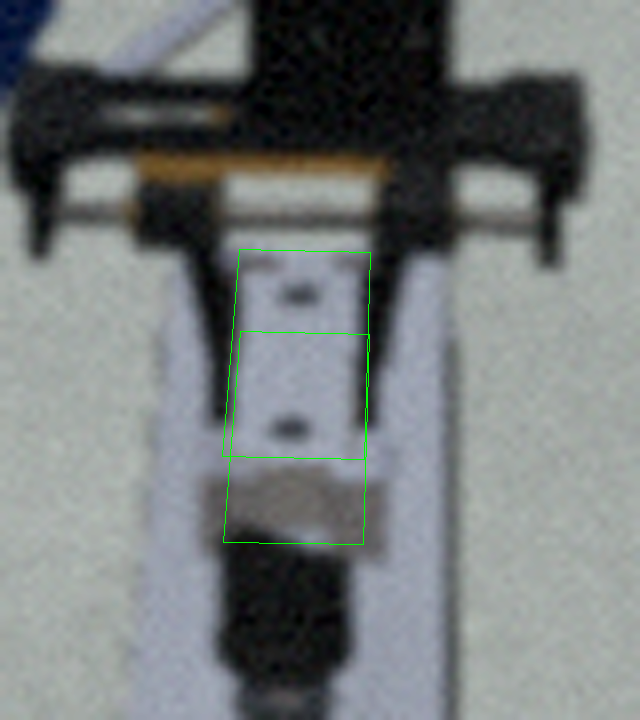

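```bash

python3 -m handwheel '[{"xyz":[0,0.0,-0.2],"angular":[0,0,0]},{"xyz":[0,0,0],"angular":[0,0,0]}]'

```

```text
time: 10.02
position: [0.5561, -0.0021, 0.0747]
tool_rot: [-0.019, 1.577, 0.323]
ft_force: [-0.1, -0.5, -2.4]
grip_width: 0.457
```

```bash

python3 -m handwheel '[{"xyz":[0,0.0,-0.2],"angular":[0,0,0]},{"xyz":[0,0,0],"angular":[0,0,0]}]'

```

```text
time: 10.18
position: [0.5567, -0.0022, 0.0749]
tool_rot: [-0.018, 1.576, 0.323]
ft_force: [-0.5, -0.5, -3.9]
grip_width: 0.458
```

```bash

python3 -m handwheel '[{"xyz":[0,0.0,-0.4],"angular":[0,0,0]},{"xyz":[0,0,-0.1],"angular":[0,0,0]}]'

```

```text
time: 10.35
position: [0.5573, -0.0019, 0.0737]
tool_rot: [-0.016, 1.574, 0.326]
ft_force: [-6.6, -1.8, 10.4]
grip_width: 0.458
```

```bash

python3 -m handwheel '[{"xyz":[0,0.0,0],"angular":[0,0,0]},{"xyz":[0,0,0],"angular":[0,0,0]},{"xyz":[0,0,0],"angular":[0,0,0]},{"xyz":[0,0,0],"angular":[0,0,0]}]' 5.6 20
python3 -m handwheel '[{"xyz":[0,0,0.5],"angular":[0,0,0]},{"xyz":[0,0,1],"angular":[0,0,0]},{"xyz":[0,0,2],"angular":[-2,0,0]},{"xyz":[0,0,3],"angular":[-2,0,0]},{"xyz":[0,0,4],"angular":[-2,0,0]}]'
python3 -c "
from h import *
plan([.5043,.3698,.15],99.9)
d=get_image('side')
ov(d,'g15.png',240,160,80,90,8,.006,False)"
```

```text
time: 10.68
position: [0.5597, -0.002, 0.076]
tool_rot: [-0.016, 1.568, 0.326]
ft_force: [0.3, -0.1, 0.5]
grip_width: 0.622
time: 11.1
position: [0.5529, -0.0049, 0.1768]
tool_rot: [-0.095, 1.602, 0.234]
ft_force: [0.4, 0.8, -0.7]
grip_width: 0.645
t 11.10 pos [55.29 -0.49 17.68] jaw 12.0 q1 -0.39 q7 0.32 grip 56.1mm F [ 0.4  0.8 -0.7]
  d_cm [-4.86 37.47 -2.68] ang [-1.7 -5.8 87.9]
```

View pics/g15.png

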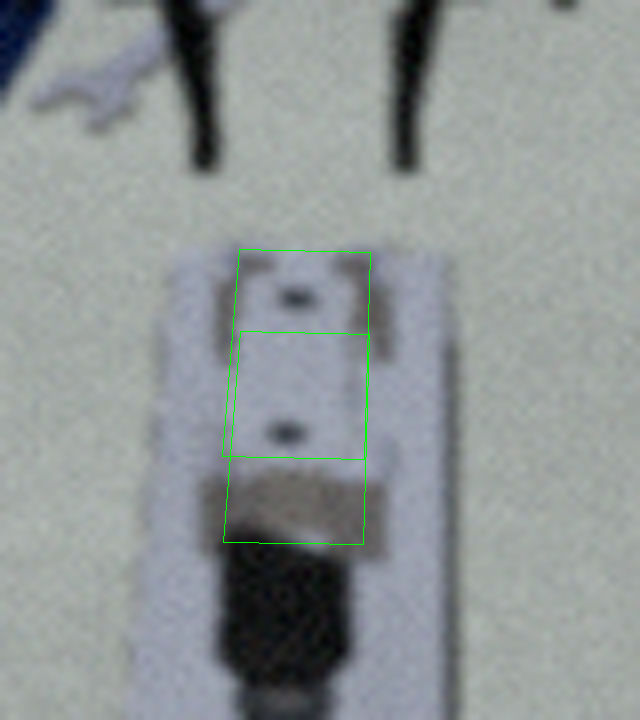

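```bash

python3 -m handwheel '[{"xyz":[-0.3,2,0],"angular":[0,-1,6]},{"xyz":[-0.3,3,0],"angular":[0,-1,6]},{"xyz":[-0.3,3,0],"angular":[0,-1,6]},{"xyz":[-0.3,3,0],"angular":[0,-1,6]},{"xyz":[-0.3,3,0],"angular":[0,-1,6]}]' 6.2 >/dev/null
python3 -m handwheel '[{"xyz":[-0.3,3,0],"angular":[0,0,6]},{"xyz":[-0.3,3,0],"angular":[0,0,6]},{"xyz":[-0.3,3,0],"angular":[0,0,6]},{"xyz":[-0.3,3,0],"angular":[0,0,6]},{"xyz":[-0.3,3,0],"angular":[0,0,6]}]'
python3 -c "
from h import *
plan([.5043,.3698,.15],99.9)"
```

```text
time: 11.98
position: [0.5329, 0.292, 0.2049]
tool_rot: [-0.927, 1.272, 1.066]
ft_force: [-0.0, 0.2, -0.7]
grip_width: 0.708
t 11.98 pos [53.29 29.2  20.49] jaw 74.2 q1 -0.64 q7 0.87 grip 61.6mm F [-0.   0.2 -0.7]
  d_cm [-2.86  7.78 -5.49] ang [-5.4 -1.8 25.5]
```

```bash

python3 -m handwheel '[{"xyz":[-0.7,2,-1],"angular":[-1.5,-0.5,6]},{"xyz":[-0.7,2,-2],"angular":[-1.5,-0.5,6]},{"xyz":[-0.7,2,-2],"angular":[-1.5,-0.5,6]},{"xyz":[-0.5,1.5,-1],"angular":[-1,0,6]},{"xyz":[0,0,0],"angular":[0,0,0]}]'
python3 -c "
from h import *
plan([.5043,.3698,.05],99.9)"
```

```text
time: 12.4
position: [0.5044, 0.3808, 0.1483]
tool_rot: [-1.335, 1.11, 1.342]
ft_force: [-1.5, 0.8, 0.1]
grip_width: 0.715
t 12.40 pos [50.44 38.08 14.83] jaw 100.3 q1 -0.74 q7 1.09 grip 62.2mm F [-1.5  0.8  0.1]
  d_cm [-0.01 -1.1  -9.83] ang [-0.5  0.1 -0.4]
```

```bash

python3 -m handwheel '[{"xyz":[0,-1,-2],"angular":[-0.5,0,-0.4]},{"xyz":[0,0,-3],"angular":[0,0,0]},{"xyz":[0,0,-3],"angular":[0,0,0]},{"xyz":[0,0,-1],"angular":[0,0,0]},{"xyz":[0,0,0],"angular":[0,0,0]}]'
python3 -c "
from h import *
plan([.5043,.3698,.004],99.9)"
```

```text
time: 12.82
position: [0.5074, 0.3715, 0.0617]
tool_rot: [-1.33, 1.116, 1.324]
ft_force: [-0.2, 0.5, 0.6]
grip_width: 0.712
t 12.82 pos [50.74 37.15  6.17] jaw 99.4 q1 -0.74 q7 1.08 grip 62.0mm F [-0.2  0.5  0.6]
  d_cm [-0.31 -0.17 -5.77] ang [-0.3  0.5  0.5]
```

```bash

python3 -m handwheel '[{"xyz":[-0.3,-0.15,-1],"angular":[-0.3,0.5,0.5]},{"xyz":[0,0,-0.6],"angular":[0,0,0]},{"xyz":[0,0,0],"angular":[0,0,0]}]' >/dev/null
python3 -c "
from h import *
plan([.5043,.3698,.004],99.9)
d=get_image('side');crop(d,200,290,120,90,6,'l1.png')"
```

```text
t 13.07 pos [50.71 36.93  4.86] jaw 99.7 q1 -0.73 q7 1.09 grip 62.2mm F [ 0.4  0.  -0. ]
  d_cm [-0.28  0.05 -4.46] ang [-0.1  0.2  0.2]
```

View pics/l1.png

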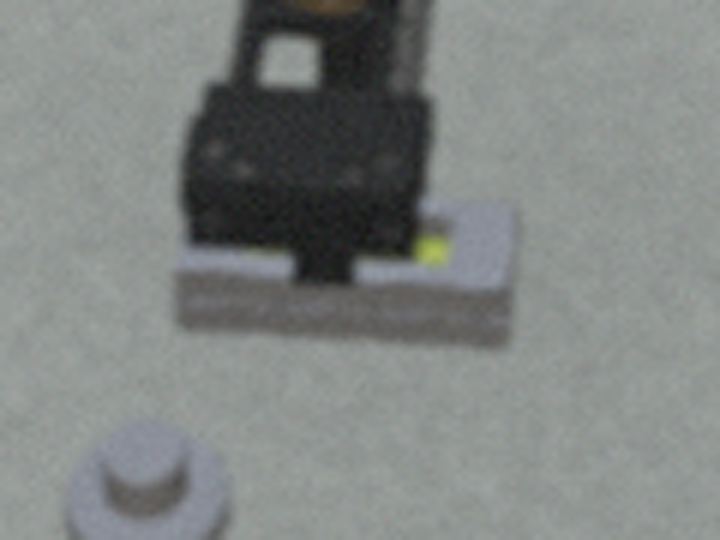

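```bash

python3 -m handwheel '[{"xyz":[-0.3,0.0,-0.5],"angular":[0,0.2,0.2]},{"xyz":[-0.1,0,-1],"angular":[0,0,0]},{"xyz":[-0.1,0,-1],"angular":[0,0,0]},{"xyz":[0,0,0],"angular":[0,0,0]}]' >/dev/null
python3 -c "
from h import *
plan([.5043,.3698,.004],99.9)
d=get_image('side');crop(d,200,290,120,90,6,'l2.png')"
```

```text
t 13.45 pos [50.41 37.1   2.57] jaw 99.9 q1 -0.73 q7 1.09 grip 61.9mm F [-1.7 -0.2  0.1]
  d_cm [ 0.02 -0.12 -2.17] ang [-0.4  0.3  0. ]
```

View pics/l2.png

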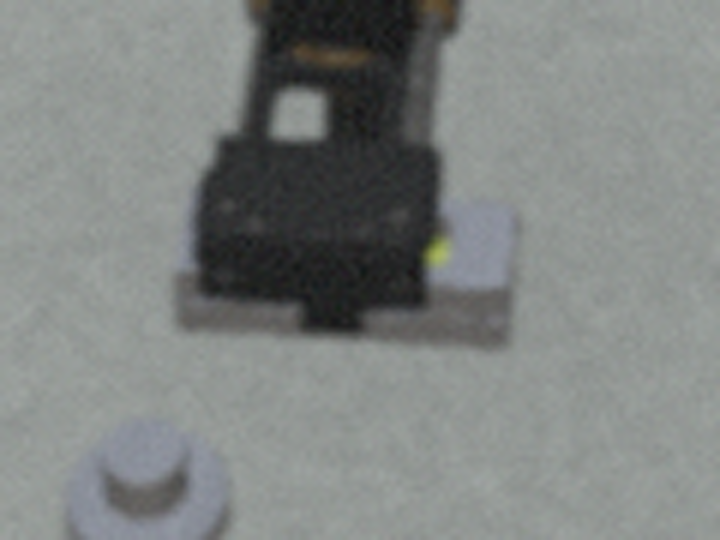

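```bash
python3 -c "
from h import *
d=get_image('side');j=np.array([np.cos(np.radians(99.9)),np.sin(np.radians(99.9))])
f=lambda p:((proj(d,p)-[200,290]+.5)*6).round(1)
c=np.array([.5043,.3698])
u=np.array([j[1],-j[0]])
for s in(-1,1):
  for z in(0,.034):print('level corner',f([*(c+j*.02+u*s*.06),z]))
p=np.array([.5041,.371]);print('finger',f([*(p+j*.031),.0257]),f([*(p+j*.041),.0257]))
"
```

```text
level corner [509.1 348.8]
level corner [510.2 285.4]
level corner [177.6 329.5]
level corner [172.7 266. ]
finger [337.7 318.6] [334.5 341.2]
```

```bash

python3 -m handwheel '[{"xyz":[-0.05,-0.1,-1],"angular":[-0.3,0.3,0]},{"xyz":[0,0,-1],"angular":[0,0,0]},{"xyz":[0,0,-0.3],"angular":[0,0,0]}]'
python3 -m handwheel '[{"xyz":[-0.05,0,-0.05],"angular":[0,0,0]},{"xyz":[-0.05,0,-0.05],"angular":[0,0,0]},{"xyz":[-0.05,0,-0.05],"angular":[0,0,0]},{"xyz":[-0.05,0,-0.05],"angular":[0,0,0]},{"xyz":[0,0,-0.05],"angular":[0,0,0]}]' 3 40
python3 -m handwheel '[{"xyz":[0,0,0],"angular":[0,0,0]},{"xyz":[0,0,0],"angular":[0,0,0]}]'
python3 -c "
from h import *
plan([.5043,.3698,.004],99.9)
d=get_image('side');crop(d,200,290,120,90,6,'l3.png')"
```

```text
time: 13.8
position: [0.5056, 0.3714, 0.0038]
tool_rot: [-1.334, 1.116, 1.334]
ft_force: [0.5, -0.5, 0.3]
grip_width: 0.715
time: 14.22
position: [0.5041, 0.3697, 0.0005]
tool_rot: [-1.335, 1.119, 1.332]
ft_force: [-0.9, -0.5, 2.2]
grip_width: 0.458
time: 14.38
position: [0.5041, 0.3697, 0.0006]
tool_rot: [-1.335, 1.119, 1.332]
ft_force: [-0.5, -0.4, -0.7]
grip_width: 0.46
t 14.38 pos [50.41 36.97  0.06] jaw 99.8 q1 -0.73 q7 1.09 grip 40.0mm F [-0.5 -0.4 -0.7]
  d_cm [0.02 0.01 0.34] ang [-0.1  0.2  0.1]
```

View pics/l3.png

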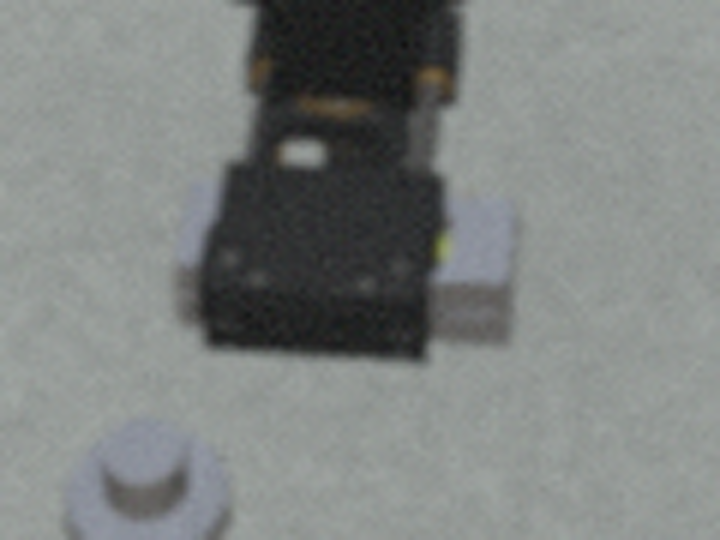

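```bash

python3 -m handwheel '[{"xyz":[0,0,1],"angular":[0,0,0]},{"xyz":[0,0,3],"angular":[0,0,0]},{"xyz":[0,0,4],"angular":[0,0,0]},{"xyz":[0,0,4],"angular":[0,0,0]},{"xyz":[0,0,4],"angular":[0,0,0]}]'
python3 -m handwheel '[{"xyz":[0.4,-2,2],"angular":[0,0,-6]},{"xyz":[0.4,-3,0.5],"angular":[0,0,-6]},{"xyz":[0.4,-3,0],"angular":[0,0,-6]},{"xyz":[0.4,-3,0],"angular":[0,0,-6]},{"xyz":[0.4,-3,0],"angular":[0,0,-6]}]'
python3 -c "
from h import *
plan([*PK,.15],12.5,-axes(PA,.035)[2])"
```

```text
time: 14.85
position: [0.4934, 0.3632, 0.1531]
tool_rot: [-1.336, 1.148, 1.344]
ft_force: [0.8, 1.1, -2.8]
grip_width: 0.456
time: 15.27
position: [0.5131, 0.2337, 0.1945]
tool_rot: [-0.934, 1.353, 0.954]
ft_force: [1.0, 0.2, -2.7]
grip_width: 0.46
t 15.27 pos [51.31 23.37 19.45] jaw 69.7 q1 -0.65 q7 0.78 grip 40.0mm F [ 1.   0.2 -2.7]
  d_cm [  4.34 -24.12  -4.45] ang [  0.8   1.5 -57.2]
```

```bash

python3 -m handwheel '[{"xyz":[0.5,-2.5,0],"angular":[0,0,-6]},{"xyz":[0.5,-2.5,0],"angular":[0,0,-6]},{"xyz":[0.5,-2.5,0],"angular":[0,0,-6]},{"xyz":[0.5,-2.5,0],"angular":[0,0,-6]},{"xyz":[0.5,-2.5,0],"angular":[0,0,-6]}]' >/dev/null
python3 -m handwheel '[{"xyz":[0.4,-2.5,0],"angular":[0.2,0.3,-6]},{"xyz":[0.4,-2.5,0],"angular":[0.2,0.3,-6]},{"xyz":[0.4,-2.5,0],"angular":[0.2,0.3,-6]},{"xyz":[0,-1,0],"angular":[0.2,0.3,-4]},{"xyz":[0,0,0],"angular":[0,0,0]}]'
python3 -c "
from h import *
plan([*PK,.15],12.5,-axes(PA,.035)[2])"
```

```text
time: 16.1
position: [0.5469, 0.0056, 0.1986]
tool_rot: [-0.171, 1.567, 0.221]
ft_force: [0.5, -0.2, -2.7]
grip_width: 0.457
t 16.10 pos [54.69  0.56 19.86] jaw 14.3 q1 -0.45 q7 0.27 grip 39.8mm F [ 0.5 -0.2 -2.7]
  d_cm [ 0.96 -1.31 -4.86] ang [ 0.2 -0.  -1.8]
```

```bash

python3 -m handwheel '[{"xyz":[0.5,-0.7,-1],"angular":[0.2,0,-1.8]},{"xyz":[0.4,-0.6,-2],"angular":[0,0,0]},{"xyz":[0,0,-2],"angular":[0,0,0]},{"xyz":[0,0,-1.5],"angular":[0,0,0]},{"xyz":[0,0,0],"angular":[0,0,0]}]'
python3 -c "
from h import *
plan([*PK,.115],12.5,-axes(PA,.035)[2])"
```

```text
time: 16.52
position: [0.5571, -0.0043, 0.1308]
tool_rot: [-0.146, 1.563, 0.207]
ft_force: [-0.2, 0.3, -2.6]
grip_width: 0.452
t 16.52 pos [55.71 -0.43 13.08] jaw 12.9 q1 -0.42 q7 0.31 grip 39.4mm F [-0.2  0.3 -2.6]
  d_cm [-0.06 -0.32 -1.58] ang [-0.3  0.2 -0.4]
```

```bash

python3 -m handwheel '[{"xyz":[-0.05,-0.3,-0.6],"angular":[-0.3,0.2,-0.4]},{"xyz":[0,0,-0.5],"angular":[0,0,0]},{"xyz":[0,0,-0.3],"angular":[0,0,0]},{"xyz":[0,0,0],"angular":[0,0,0]}]'
python3 -c "
from h import *
plan([*PK,.095],12.5,-axes(PA,.035)[2])
d=get_image('side')
ov(d,'p1.png',240,140,80,100,7,.0006)"
```

```text
time: 16.85
position: [0.5566, -0.0043, 0.1154]
tool_rot: [-0.148, 1.569, 0.202]
ft_force: [-0.7, -0.4, -2.0]
grip_width: 0.455
t 16.85 pos [55.66 -0.43 11.54] jaw 12.8 q1 -0.42 q7 0.31 grip 39.6mm F [-0.7 -0.4 -2. ]
  d_cm [-0.01 -0.32 -2.04] ang [ 0.  -0.1 -0.3]
```

View pics/p1.png

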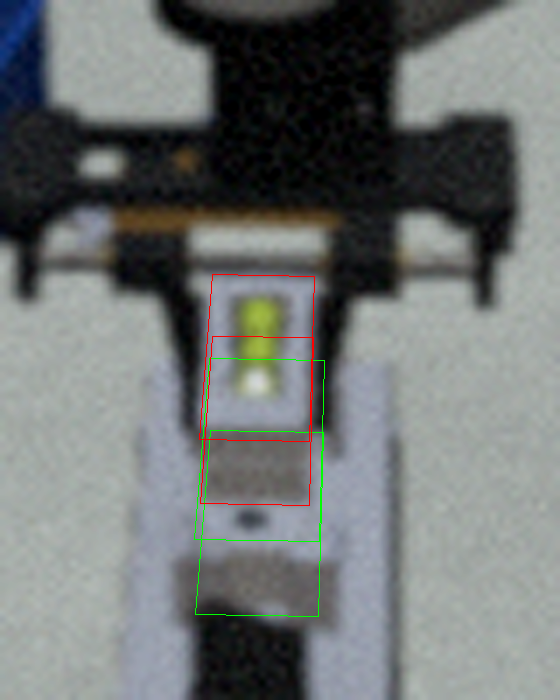

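```bash

python3 -m handwheel '[{"xyz":[0,-0.35,-0.3],"angular":[0,0,-0.3]},{"xyz":[0,0,-0.4],"angular":[0,0,0]},{"xyz":[0,0,0],"angular":[0,0,0]},{"xyz":[0,0,0],"angular":[0,0,0]}]'
python3 -c "
from h import *
plan([*PK,.095],12.5,-axes(PA,.035)[2])"
```

```text
time: 17.23
position: [0.5585, -0.0079, 0.1102]
tool_rot: [-0.143, 1.564, 0.198]
ft_force: [0.6, 0.4, -2.3]
grip_width: 0.453
t 17.23 pos [55.85 -0.79 11.02] jaw 12.5 q1 -0.41 q7 0.32 grip 39.4mm F [ 0.6  0.4 -2.3]
  d_cm [-0.2   0.04 -1.52] ang [-0.   0.2  0. ]
```

```bash

python3 -m handwheel '[{"xyz":[-0.2,0,-0.4],"angular":[0,0,0]},{"xyz":[-0.05,0,-0.4],"angular":[0,0,0]},{"xyz":[0,0,-0.1],"angular":[0,0,0]},{"xyz":[0,0,0],"angular":[0,0,0]}]'
python3 -c "
from h import *
plan([*PK,.095],12.5,-axes(PA,.035)[2])
d=get_image('side')
ov(d,'p2.png',240,140,80,100,7,.0006)"
```

```text
time: 17.57
position: [0.5559, -0.0081, 0.1007]
tool_rot: [-0.143, 1.563, 0.198]
ft_force: [0.5, -0.5, -2.2]
grip_width: 0.455
t 17.57 pos [55.59 -0.81 10.07] jaw 12.4 q1 -0.41 q7 0.32 grip 39.6mm F [ 0.5 -0.5 -2.2]
  d_cm [ 0.06  0.06 -0.57] ang [-0.1  0.2  0.1]
```

View pics/p2.png

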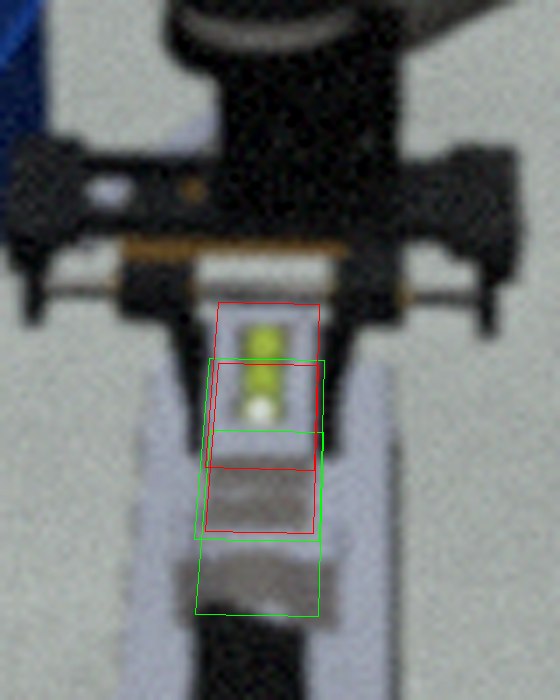

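Aligned laterally and along. Lower the last millimetres.

```bash

python3 -m handwheel '[{"xyz":[0.05,0.05,-0.3],"angular":[0,0,0]},{"xyz":[0,0,-0.2],"angular":[0,0,0]},{"xyz":[0,0,0],"angular":[0,0,0]}]'
python3 -c "
from h import *
plan([*PK,.095],12.5,-axes(PA,.035)[2])"
```

```text
time: 17.87
position: [0.5566, -0.0074, 0.0954]
tool_rot: [-0.143, 1.563, 0.198]
ft_force: [-0.2, -0.1, -2.0]
grip_width: 0.457
t 17.87 pos [55.66 -0.74  9.54] jaw 12.5 q1 -0.41 q7 0.32 grip 39.8mm F [-0.2 -0.1 -2. ]
  d_cm [-0.01 -0.01 -0.04] ang [-0.1  0.3  0. ]
```

```bash

python3 -m handwheel '[{"xyz":[0,0,-0.2],"angular":[0,0,0]},{"xyz":[0,0,0],"angular":[0,0,0]}]'
python3 -m handwheel '[{"xyz":[0,0,-0.3],"angular":[0,0,0]},{"xyz":[0,0,-0.1],"angular":[0,0,0]}]'
python3 -c "
from h import *
d=get_image('side')
ov(d,'p3.png',240,140,80,100,7,.0006)"
```

```text
time: 18.03
position: [0.5571, -0.0074, 0.0939]
tool_rot: [-0.143, 1.562, 0.199]
ft_force: [0.1, -0.6, -2.5]
grip_width: 0.46
time: 18.2
position: [0.5573, -0.0072, 0.0933]
tool_rot: [-0.142, 1.562, 0.2]
ft_force: [-4.2, -2.2, 9.2]
grip_width: 0.455
```

View pics/p3.png

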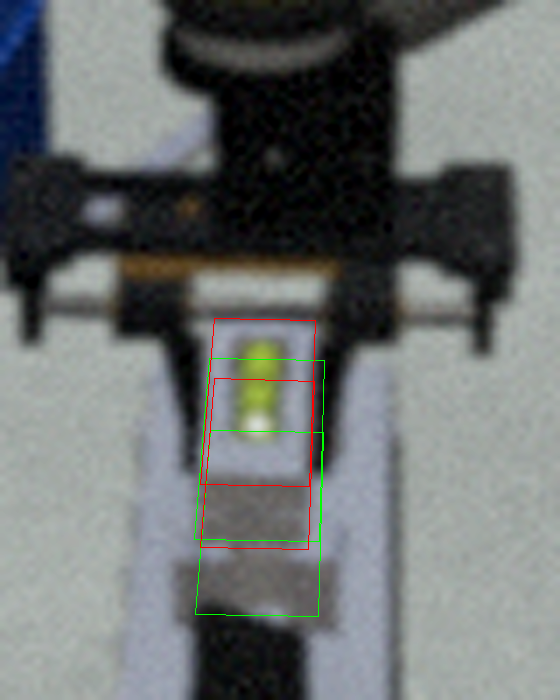

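```bash

python3 -m handwheel '[{"xyz":[0,0,0.05],"angular":[0,0,0]},{"xyz":[-0.05,0,0],"angular":[0,0,0]},{"xyz":[-0.05,0,0],"angular":[0,0,0]},{"xyz":[-0.05,0,0],"angular":[0,0,0]}]' 5.4 20
python3 -m handwheel '[{"xyz":[0,0,0.5],"angular":[0,0,0]},{"xyz":[0,0,1],"angular":[0,0,0]},{"xyz":[0,0,2],"angular":[0,0,0]},{"xyz":[0,0,3],"angular":[0,0,0]},{"xyz":[0,0,3],"angular":[0,0,0]}]'
python3 -c "
from h import *
plan([*PK,.095],12.5)
d=get_image('side')
ov(d,'p4.png',240,140,80,100,7,.0006,False)"
```

```text
time: 18.58
position: [0.5577, -0.0075, 0.0959]
tool_rot: [-0.141, 1.558, 0.199]
ft_force: [0.7, 0.7, 0.8]
grip_width: 0.603
time: 19.0
position: [0.552, -0.0075, 0.1886]
tool_rot: [-0.142, 1.572, 0.199]
ft_force: [0.6, 0.8, 0.2]
grip_width: 0.618
t 19.00 pos [55.2  -0.75 18.86] jaw 12.4 q1 -0.43 q7 0.28 grip 53.8mm F [0.6 0.8 0.2]
  d_cm [ 0.45 -0.   -9.36] ang [-2.  -0.7  0.1]
```

View pics/p4.png

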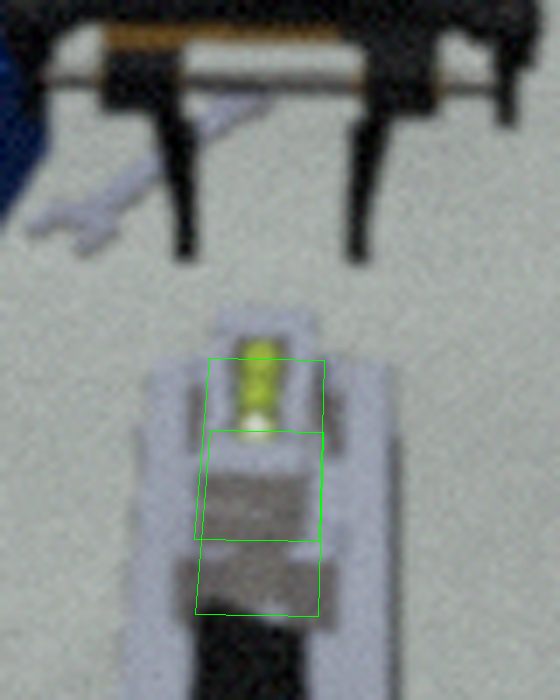

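```bash
python3 - <<'E'
from h import *
ims=[get_image("top")["pixels"].astype(float) for _ in range(6)]
d=get_image("top")
p=np.mean(ims,0);c=p[190:220,212:244]
c=cv2.resize(c,None,fx=18,fy=18,interpolation=cv2.INTER_CUBIC);c=np.clip((c-30)*2.2,0,255).astype(np.uint8);cv2.imwrite("pics/k1.png",c)
p=np.mean([get_image("side")["pixels"].astype(float) for _ in range(6)],0);c=p[215:260,255:300];c=cv2.resize(c,None,fx=12,fy=12,interpolation=cv2.INTER_CUBIC);c=np.clip((c-10)*3.5,0,255).astype(np.uint8);cv2.imwrite("pics/k2.png",c)
E
```

```text
(no output)
```

View pics/k1.png

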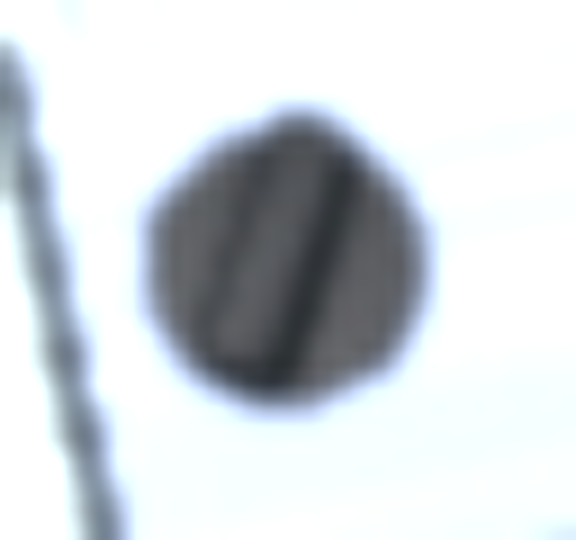

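View pics/k2.png

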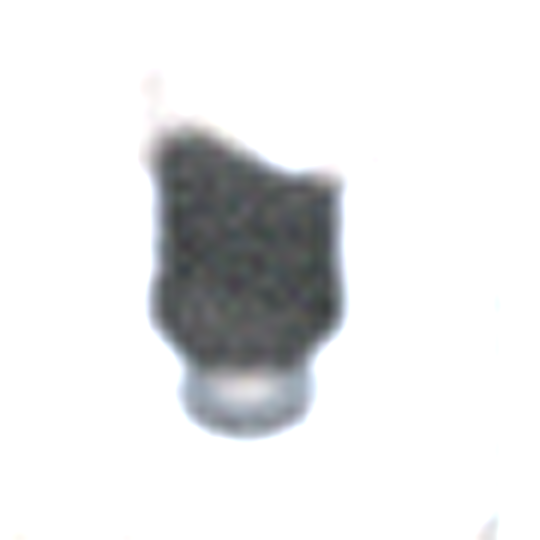

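```bash
python3 - <<'E'
from h import *
d=get_image("top");s=get_image("side")
print(onz(d,(226.53,203.4),.130),onz(d,(227.46,204.1),.098))
# bar ends top in side: (190,125),(325,180) approx far-top/near-top
f=lambda x,y:((x+.5)/12-.5+255,(y+.5)/12-.5+215)
c=np.array([.5240,.1375]);b=np.array([np.cos(np.radians(-19.5)),np.sin(np.radians(-19.5))]);n=np.array([-b[1],b[0]])
for z in(.13,.098):
  for a in(-1,1):
    for w in(-1,1):
      q=proj(s,[*(c+b*a*.021+n*w*.007),z]);print(z,a,w,((q-[255,215]+.5)*12).round())
E
```

```text
[0.52338898 0.13878875 0.13      ] [0.52433616 0.13906651 0.098     ]
0.13 -1 -1 [356. 179.]
0.13 -1 1 [317. 215.]
0.13 1 -1 [183. 109.]
0.13 1 1 [144. 143.]
0.098 -1 -1 [354. 303.]
0.098 -1 1 [316. 339.]
0.098 1 -1 [184. 232.]
0.098 1 1 [145. 267.]
```

```bash

python3 -m handwheel '[{"xyz":[-0.3,1.5,0.3],"angular":[-0.3,-0.1,6]},{"xyz":[-0.3,1.5,0],"angular":[-0.3,-0.1,6]},{"xyz":[-0.3,1.5,0],"angular":[-0.3,-0.1,6]},{"xyz":[-0.3,1.5,0],"angular":[-0.3,-0.1,6]},{"xyz":[-0.3,1.5,0],"angular":[-0.3,-0.1,6]}]' 4.5 >/dev/null
python3 -m handwheel '[{"xyz":[-0.3,1.5,0],"angular":[-0.3,-0.1,6]},{"xyz":[-0.3,1.5,0],"angular":[0,0,6]},{"xyz":[-0.3,1.5,0],"angular":[0,0,6]},{"xyz":[-0.3,1,0],"angular":[0,0,5]},{"xyz":[0,0,0],"angular":[0,0,0]}]'
python3 -c "
from h import *
plan([.524,.138,.15],70.5)"
```

```text
time: 20.63
position: [0.5241, 0.1262, 0.1907]
tool_rot: [-0.923, 1.376, 0.917]
ft_force: [-0.1, 0.2, 0.4]
grip_width: 0.519
t 20.63 pos [52.41 12.62 19.07] jaw 67.8 q1 -0.55 q7 0.92 grip 45.1mm F [-0.1  0.2  0.4]
  d_cm [-0.01  1.18 -4.07] ang [ 0.4 -0.2  2.7]
```

```bash

python3 -m handwheel '[{"xyz":[0,1,-0.5],"angular":[0.4,-0.2,2.7]},{"xyz":[0,0,-1.5],"angular":[0,0,0]},{"xyz":[0,0,-1.2],"angular":[0,0,0]},{"xyz":[0,0,0],"angular":[0,0,0]},{"xyz":[0,0,0],"angular":[0,0,0]}]'
python3 -c "
from h import *
plan([.524,.138,.10],70.5)
s=get_image('side');crop(s,235,140,80,110,6,'n1.png')"
```

```text
time: 21.05
position: [0.5252, 0.1344, 0.1581]
tool_rot: [-0.949, 1.354, 0.946]
ft_force: [0.4, -0.0, 0.4]
grip_width: 0.516
t 21.05 pos [52.52 13.44 15.81] jaw 69.9 q1 -0.55 q7 0.95 grip 44.9mm F [ 0.4 -0.   0.4]
  d_cm [-0.12  0.36 -5.81] ang [0.1 0.1 0.6]
```

View pics/n1.png

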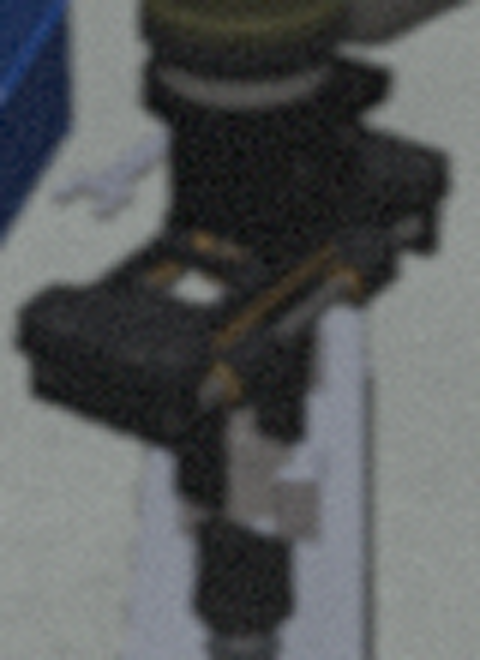

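```bash

python3 -m handwheel '[{"xyz":[-0.1,0.35,-0.8],"angular":[0.1,0.1,0.6]},{"xyz":[0,0,-1.2],"angular":[0,0,0]},{"xyz":[0,0,0],"angular":[0,0,0]},{"xyz":[0,0,0],"angular":[0,0,0]}]'
python3 -c "
from h import *
plan([.524,.138,.10],70.5)
s=get_image('side');crop(s,235,140,80,110,5,'n2.png')
s=get_image('top');crop(s,190,140,150,100,5,'n3.png')"
```

```text
time: 21.43
position: [0.5252, 0.1372, 0.1375]
tool_rot: [-0.953, 1.35, 0.954]
ft_force: [0.7, -0.7, 0.9]
grip_width: 0.515
t 21.43 pos [52.52 13.72 13.75] jaw 70.4 q1 -0.55 q7 0.96 grip 44.8mm F [ 0.7 -0.7  0.9]
  d_cm [-0.12  0.08 -3.75] ang [-0.1  0.1  0.1]
```

View pics/n3.png

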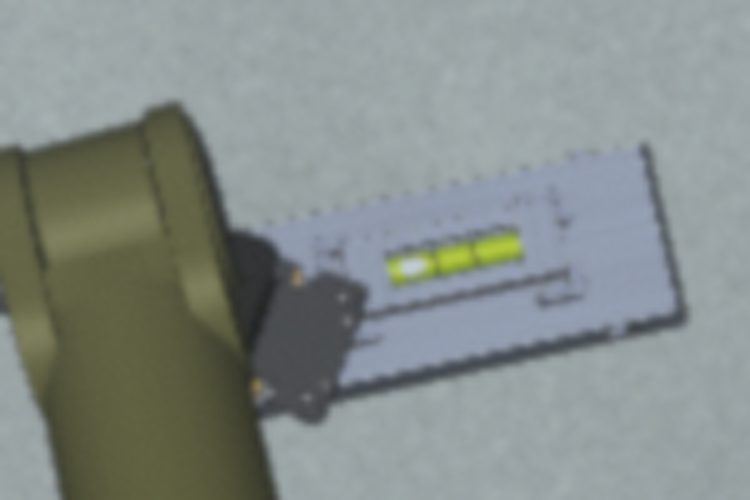

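View pics/n2.png

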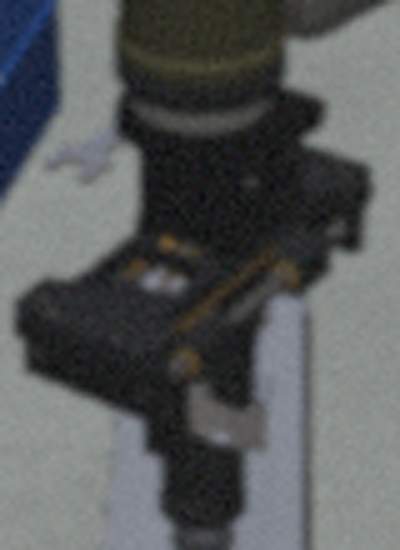

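```bash

python3 -m handwheel '[{"xyz":[-0.1,0.05,-1],"angular":[0,0,0]},{"xyz":[-0.05,0,-1],"angular":[0,0,0]},{"xyz":[-0.05,0,-1],"angular":[0,0,0]},{"xyz":[0,0,-0.3],"angular":[0,0,0]},{"xyz":[0,0,0],"angular":[0,0,0]}]'
python3 -c "
from h import *
plan([.524,.138,.102],70.5)
s=get_image('side');crop(s,235,140,80,110,5,'n4.png')"
```

```text
time: 21.95
position: [0.523, 0.1377, 0.1016]
tool_rot: [-0.953, 1.349, 0.954]
ft_force: [1.0, -0.2, 0.0]
grip_width: 0.516
t 21.95 pos [52.3  13.77 10.16] jaw 70.4 q1 -0.55 q7 0.97 grip 44.9mm F [ 1.  -0.2  0. ]
  d_cm [0.1  0.03 0.04] ang [-0.1  0.1  0.1]
```

View pics/n4.png

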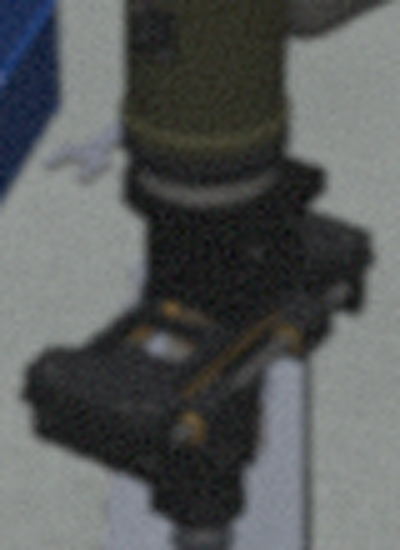

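Straddling the bar with no contact. Close.

```bash

python3 -m handwheel '[{"xyz":[0.1,0,0],"angular":[0,0,0]},{"xyz":[0,0,0],"angular":[0,0,0]},{"xyz":[0,0,0],"angular":[0,0,0]},{"xyz":[0,0,0],"angular":[0,0,0]},{"xyz":[0,0,0],"angular":[0,0,0]}]' 0.5 35
python3 -m handwheel '[{"xyz":[0,0,0],"angular":[0,0,0]},{"xyz":[0,0,0],"angular":[0,0,0]},{"xyz":[0,0,0],"angular":[0,0,0]}]'
python3 -c "
from h import *
plan([.524,.138,.102],70.5)"
```

```text
time: 22.42
position: [0.5249, 0.138, 0.1027]
tool_rot: [-0.953, 1.347, 0.953]
ft_force: [-0.2, -1.2, 0.1]
grip_width: 0.223
time: 22.67
position: [0.5256, 0.1394, 0.1029]
tool_rot: [-0.953, 1.344, 0.954]
ft_force: [0.2, 0.1, 0.6]
grip_width: 0.16
t 22.67 pos [52.56 13.94 10.29] jaw 70.5 q1 -0.55 q7 0.97 grip 13.9mm F [0.2 0.1 0.6]
  d_cm [-0.16 -0.14 -0.09] ang [-0.3  0.3  0. ]
```

```bash

python3 -m handwheel '[{"xyz":[0,0,-0.4],"angular":[0,0,0]},{"xyz":[0,0,-0.4],"angular":[0,0,0]},{"xyz":[0,0,-0.4],"angular":[0,0,0]}]'
python3 -m handwheel '[{"xyz":[0,0,-0.3],"angular":[0,0,0]},{"xyz":[0,0,-0.3],"angular":[0,0,0]}]'
python3 -c "
from h import *
plan([.524,.1385,.082],70.5)"
```

```text
time: 22.92
position: [0.5255, 0.1404, 0.0923]
tool_rot: [-0.952, 1.343, 0.955]
ft_force: [-2.5, 0.5, 5.5]
grip_width: 0.159
time: 23.08
position: [0.5254, 0.141, 0.0866]
tool_rot: [-0.953, 1.342, 0.956]
ft_force: [-2.8, 1.4, 6.7]
grip_width: 0.161
t 23.08 pos [52.54 14.1   8.66] jaw 70.6 q1 -0.55 q7 0.98 grip 14.0mm F [-2.8  1.4  6.7]
  d_cm [-0.14 -0.25 -0.46] ang [-0.4  0.3 -0.1]
```

```bash

python3 -m handwheel '[{"xyz":[-0.05,-0.1,-0.3],"angular":[0,0,0]},{"xyz":[-0.05,-0.1,-0.2],"angular":[0,0,0]}]'
python3 -m handwheel '[{"xyz":[0,0,-0.1],"angular":[0,0,0]},{"xyz":[0,0,-0.1],"angular":[0,0,0]}]'
python3 -c "
from h import *
plan([.524,.1385,.082],70.5)
s=get_image('top');crop(s,250,170,70,45,10,'b0.png')"
```

```text
time: 23.25
position: [0.5253, 0.1412, 0.0828]
tool_rot: [-0.953, 1.338, 0.958]
ft_force: [-2.7, 2.6, 8.5]
grip_width: 0.155
time: 23.42
position: [0.5254, 0.1413, 0.082]
tool_rot: [-0.955, 1.338, 0.959]
ft_force: [-4.5, 0.3, 9.7]
grip_width: 0.162
t 23.42 pos [52.54 14.13  8.2 ] jaw 70.8 q1 -0.55 q7 0.98 grip 14.1mm F [-4.5  0.3  9.7]
  d_cm [-0.14 -0.28 -0.  ] ang [-0.5  0.5 -0.3]
```

View pics/b0.png

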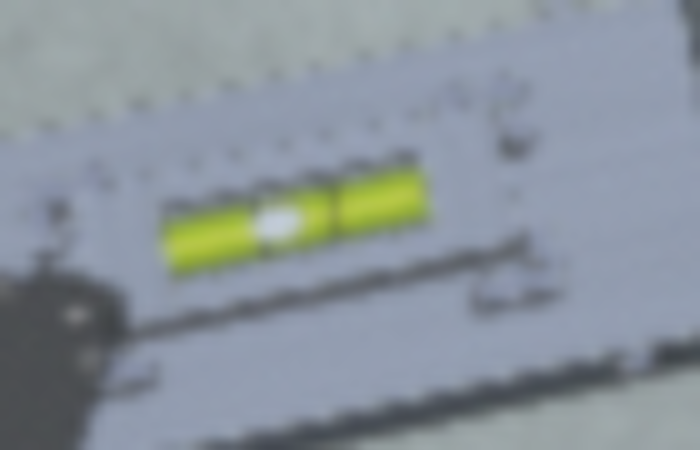

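```bash
cat >> h.py <<'E'
def bub(save=None):
    d=get_image("top");p=d["pixels"].astype(int);b,g,r=p[...,0],p[...,1],p[...,2]
    m=((g-b)>35);m[:165]=0;m[225:]=0;m[:,:245]=0;m[:,325:]=0
    n,l,st,c=cv2.connectedComponentsWithStats(m.astype(np.uint8))
    ids=[i for i in range(1,n) if st[i,4]>6]
    pts=np.argwhere(np.isin(l,ids))[:,::-1].astype(np.float32)
    hull=cv2.convexHull(pts.astype(np.int32));f=np.zeros(m.shape,np.uint8);cv2.fillConvexPoly(f,hull,1)
    ys,xs=np.nonzero(f);u=axes(PA,0)[0][:2];v=axes(PA,0)[1][:2]
    P=np.array([onz(d,(x,y),.124)[:2] for x,y in zip(xs,ys)])-PK
    a=P@u*1e3;w=P@v*1e3;wc=w.mean()
    ctr=(a.max()+a.min())/2
    sat=(b[ys,xs]-60).clip(0)
    k=(np.abs(w-wc)<4)&(b[ys,xs]>125)
    bb=b[ys,xs]
    kk=k&(a>a.min()+2)&(a<a.max()-2)
    print("vial %.1f..%.1f ctr %.1f len %.1f w %.1f; bubble rel ctr %.1f n %d"%(a.min(),a.max(),ctr,a.max()-a.min(),wc,(a[kk]*(bb[kk]-110)).sum()/(bb[kk]-110).sum()-ctr if kk.any() else 99,kk.sum()))
    # profile along u of min-green (lines) and blue
    ap=np.arange(-34,35,2.)
    prof=[]
    for t in ap:
        q=[proj(d,[*(PK+u*(ctr+t)/1e3+v*(wc+o)/1e3),.124]) for o in(-2,0,2)]
        mp=np.float32(q)
        z=cv2.remap(d["pixels"],mp[:,0].reshape(1,-1),mp[:,1].reshape(1,-1),cv2.INTER_LINEAR)[0].mean(0)
        prof.append((int(z[0]),int(z[1])))
    if save: print(" ".join(f"{int(t)}:{x[0]}/{x[1]}" for t,x in zip(ap,prof)));crop(d,250,170,70,45,10,save)
E
python3 -c "
from h import *
bub('b1.png')"
python3 -m handwheel '[{"xyz":[0,0,0],"angular":[0,0,-5]},{"xyz":[0,0,0],"angular":[0,0,-5]},{"xyz":[0,0,0],"angular":[0,0,-5]}]'
python3 -c "
from h import *
bub();plan([.524,.1385,.082],70.5)"

```

```text
vial -35.3..39.1 ctr 1.9 len 74.3 w 0.4; bubble rel ctr 2.8 n 15
-34:77/184 -32:70/189 -30:67/191 -28:66/193 -26:66/193 -24:65/193 -22:66/193 -20:68/192 -18:68/192 -16:68/189 -14:67/181 -12:67/166 -10:68/168 -8:75/180 -6:101/188 -4:142/191 -2:175/193 0:190/196 2:196/197 4:196/196 6:188/193 8:160/180 10:122/165 12:89/164 14:70/180 16:67/188 18:68/191 20:67/191 22:67/192 24:66/193 26:65/193 28:65/193 30:67/193 32:72/190 34:86/187
time: 23.77
position: [0.525, 0.1405, 0.084]
tool_rot: [-0.753, 1.426, 0.752]
ft_force: [-3.9, -0.2, 8.4]
grip_width: 0.156
vial -35.3..39.1 ctr 1.9 len 74.3 w 0.5; bubble rel ctr -9.0 n 13
t 23.82 pos [52.5  14.05  8.41] jaw 55.1 q1 -0.58 q7 0.71 grip 13.4mm F [-3.2 -0.2  8.5]
  d_cm [-0.1  -0.2  -0.21] ang [-0.3  0.5 15.4]
```

```bash

python3 -m handwheel '[{"xyz":[0,0,-0.05],"angular":[0,0,-5]},{"xyz":[0,0,-0.05],"angular":[0,0,-5]},{"xyz":[0,0,-0.05],"angular":[0,0,-5]},{"xyz":[0,0,0],"angular":[0,0,-5]},{"xyz":[0,0,0],"angular":[0,0,-5]}]'
python3 -m handwheel '[{"xyz":[0,0,-0.05],"angular":[0,0,0]},{"xyz":[0,0,-0.05],"angular":[0,0,0]},{"xyz":[0,0,-0.05],"angular":[0,0,0]},{"xyz":[0,0,-0.05],"angular":[0,0,0]},{"xyz":[0,0,-0.05],"angular":[0,0,0]}]'
python3 -c "
from h import *
bub();plan([.524,.1385,.082],70.5)"

```

```text
time: 24.23
position: [0.524, 0.1395, 0.0857]
tool_rot: [-0.401, 1.528, 0.395]
ft_force: [-3.1, -0.9, 8.5]
grip_width: 0.154
time: 24.65
position: [0.524, 0.1395, 0.0863]
tool_rot: [-0.399, 1.529, 0.393]
ft_force: [-3.4, 0.7, 7.8]
grip_width: 0.159
vial -35.9..38.5 ctr 1.3 len 74.4 w 0.7; bubble rel ctr -9.4 n 15
t 24.70 pos [52.4  13.95  8.63] jaw 28.9 q1 -0.62 q7 0.26 grip 13.8mm F [-3.6  0.9  6.4]
  d_cm [-0.   -0.1  -0.43] ang [ 0.   0.4 41.6]
```

```bash

python3 -m handwheel '[{"xyz":[0,0,-0.15],"angular":[0,0,0]},{"xyz":[0,0,-0.15],"angular":[0,0,0]},{"xyz":[0,0,-0.15],"angular":[0,0,0]},{"xyz":[0,0,-0.1],"angular":[0,0,0]},{"xyz":[0,0,-0.1],"angular":[0,0,0]}]'
python3 -m handwheel '[{"xyz":[0,0,-0.1],"angular":[0,0,0]},{"xyz":[0,0,-0.1],"angular":[0,0,0]},{"xyz":[0,0,-0.1],"angular":[0,0,0]},{"xyz":[0,0,-0.1],"angular":[0,0,0]},{"xyz":[0,0,-0.1],"angular":[0,0,0]}]'
python3 -c "
from h import *
bub();plan([.524,.1385,.082],70.5)"

```

```text
time: 25.12
position: [0.524, 0.1395, 0.0837]
tool_rot: [-0.399, 1.53, 0.393]
ft_force: [-3.1, 0.5, 10.0]
grip_width: 0.154
time: 25.53
position: [0.524, 0.1395, 0.0836]
tool_rot: [-0.399, 1.531, 0.394]
ft_force: [-4.5, 0.1, 11.0]
grip_width: 0.156
vial -35.3..38.5 ctr 1.6 len 73.7 w 0.7; bubble rel ctr -5.9 n 14
t 25.58 pos [52.4  13.95  8.36] jaw 29.0 q1 -0.62 q7 0.26 grip 13.5mm F [-4.4  0.4 11. ]
  d_cm [-0.   -0.1  -0.16] ang [ 0.   0.3 41.5]
```

```bash

python3 -m handwheel '[{"xyz":[0,0,-0.08],"angular":[0,0,0]},{"xyz":[0,0,-0.08],"angular":[0,0,0]},{"xyz":[0,0,-0.08],"angular":[0,0,0]},{"xyz":[0,0,-0.08],"angular":[0,0,0]},{"xyz":[0,0,-0.08],"angular":[0,0,0]}]' >/dev/null
python3 -m handwheel '[{"xyz":[0,0,-0.08],"angular":[0,0,0]},{"xyz":[0,0,-0.08],"angular":[0,0,0]},{"xyz":[0,0,-0.08],"angular":[0,0,0]},{"xyz":[0,0,-0.08],"angular":[0,0,0]},{"xyz":[0,0,-0.08],"angular":[0,0,0]}]'
python3 -c "
from h import *
bub();plan([.524,.1385,.082],70.5)"
python3 -m handwheel '[{"xyz":[0,0,-0.08],"angular":[0,0,0]},{"xyz":[0,0,-0.08],"angular":[0,0,0]},{"xyz":[0,0,-0.08],"angular":[0,0,0]},{"xyz":[0,0,-0.08],"angular":[0,0,0]},{"xyz":[0,0,-0.08],"angular":[0,0,0]}]'
python3 -c "
from h import *
bub();plan([.524,.1385,.082],70.5)"

```

```text
time: 26.42
position: [0.524, 0.1395, 0.0845]
tool_rot: [-0.399, 1.532, 0.396]
ft_force: [-3.9, 1.0, 9.1]
grip_width: 0.163
vial -35.9..38.5 ctr 1.3 len 74.4 w 0.7; bubble rel ctr -5.8 n 14
t 26.47 pos [52.41 13.95  8.45] jaw 29.1 q1 -0.62 q7 0.26 grip 13.9mm F [-3.8  0.5  9.2]
  d_cm [-0.01 -0.1  -0.25] ang [ 0.   0.2 41.4]
time: 26.88
position: [0.5241, 0.1395, 0.0846]
tool_rot: [-0.4, 1.533, 0.397]
ft_force: [-3.9, -0.4, 8.9]
grip_width: 0.157
vial -35.9..38.5 ctr 1.3 len 74.4 w 0.7; bubble rel ctr -5.7 n 14
t 26.93 pos [52.41 13.95  8.46] jaw 29.1 q1 -0.62 q7 0.27 grip 13.9mm F [-4.   1.   9.1]
  d_cm [-0.01 -0.1  -0.26] ang [ 0.   0.1 41.4]
```

```bash

python3 -m handwheel '[{"xyz":[0,0,-0.06],"angular":[0,0,-5]},{"xyz":[0,0,-0.06],"angular":[0,0,-5]},{"xyz":[0,0,-0.06],"angular":[0,0,-5]},{"xyz":[0,0,-0.06],"angular":[0,0,-5]},{"xyz":[0,0,-0.06],"angular":[0,0,-4]}]'
python3 -m handwheel '[{"xyz":[0,0,-0.08],"angular":[0,0,0]},{"xyz":[0,0,-0.08],"angular":[0,0,0]},{"xyz":[0,0,-0.08],"angular":[0,0,0]},{"xyz":[0,0,-0.08],"angular":[0,0,0]},{"xyz":[0,0,-0.08],"angular":[0,0,0]}]'
python3 -m handwheel '[{"xyz":[0,0,-0.08],"angular":[0,0,0]},{"xyz":[0,0,-0.08],"angular":[0,0,0]},{"xyz":[0,0,-0.08],"angular":[0,0,0]},{"xyz":[0,0,-0.08],"angular":[0,0,0]},{"xyz":[0,0,-0.08],"angular":[0,0,0]}]' >/dev/null
python3 -m handwheel '[{"xyz":[0,0,-0.08],"angular":[0,0,0]},{"xyz":[0,0,-0.08],"angular":[0,0,0]},{"xyz":[0,0,-0.08],"angular":[0,0,0]},{"xyz":[0,0,-0.08],"angular":[0,0,0]},{"xyz":[0,0,-0.08],"angular":[0,0,0]}]' >/dev/null
python3 -m handwheel '[{"xyz":[0,0,-0.08],"angular":[0,0,0]},{"xyz":[0,0,-0.08],"angular":[0,0,0]},{"xyz":[0,0,-0.08],"angular":[0,0,0]},{"xyz":[0,0,-0.08],"angular":[0,0,0]},{"xyz":[0,0,-0.08],"angular":[0,0,0]}]'
python3 -c "
from h import *
bub('b3.png');plan([.524,.1385,.082],70.5)"

```

```text
time: 27.35
position: [0.5229, 0.139, 0.0855]
tool_rot: [-0.06, 1.573, 0.056]
ft_force: [-4.4, 0.7, 9.6]
grip_width: 0.159
time: 27.77
position: [0.5229, 0.1389, 0.0858]
tool_rot: [-0.057, 1.574, 0.054]
ft_force: [-3.8, 0.1, 9.2]
grip_width: 0.155
time: 29.02
position: [0.5229, 0.1389, 0.0862]
tool_rot: [-0.057, 1.577, 0.057]
ft_force: [-4.6, 0.3, 8.7]
grip_width: 0.162
vial -35.9..37.0 ctr 0.6 len 72.9 w 0.7; bubble rel ctr -0.1 n 15
-34:83/187 -32:69/191 -30:68/192 -28:66/192 -26:65/192 -24:65/192 -22:64/192 -20:65/192 -18:67/192 -16:66/188 -14:66/178 -12:69/166 -10:76/162 -8:106/176 -6:145/187 -4:184/195 -2:198/197 0:199/196 2:193/195 4:179/193 6:145/186 8:110/174 10:82/162 12:71/171 14:66/182 16:64/191 18:65/192 20:66/192 22:67/191 24:67/192 26:66/193 28:66/193 30:65/193 32:68/191 34:84/184
t 29.07 pos [52.29 13.89  8.61] jaw 4.1 q1 -0.66 q7 -0.16 grip 13.6mm F [-4.2  0.6  8.6]
  d_cm [ 0.11 -0.04 -0.41] ang [ 0.2 -0.3 66.4]
```

View pics/b3.png

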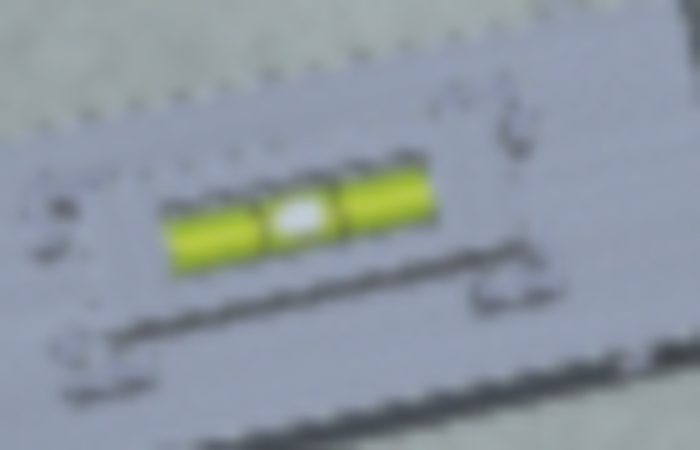

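```bash

python3 -m handwheel '[{"xyz":[0,0,-0.12],"angular":[0,0,0]},{"xyz":[0,0,-0.12],"angular":[0,0,0]}]'
python3 -c "
from h import *
for i in range(12): bub() if i%4==3 else get_image('side')
plan([.524,.1385,.082],70.5)"

```

```text
time: 29.23
position: [0.5229, 0.1389, 0.0855]
tool_rot: [-0.057, 1.577, 0.057]
ft_force: [-3.7, -0.5, 10.2]
grip_width: 0.158
vial -35.9..37.0 ctr 0.6 len 72.9 w 0.7; bubble rel ctr -0.2 n 15
vial -35.9..37.0 ctr 0.6 len 72.9 w 0.7; bubble rel ctr -0.2 n 15
vial -35.9..37.0 ctr 0.6 len 72.9 w 0.7; bubble rel ctr -0.2 n 15
t 29.83 pos [52.29 13.89  8.55] jaw 4.1 q1 -0.66 q7 -0.15 grip 13.7mm F [-4.   0.2  9.5]
  d_cm [ 0.11 -0.04 -0.35] ang [ 0.2 -0.4 66.4]
```

Push is holding at 9.5 N with the bubble steady at −0.2 mm, so I'm handing in.

```bash
python3 -c "
from h import *
print(close_job())"
```

```text
the job is handed in; nothing more can be done
None
```

The riser is in the pocket, the spirit level is on it between the lugs, and I handed the job in holding the knob pressed with the bubble centred. The clock read 29.8 s just before I handed in, out of 72 s allowed, and no verdict was reported.

**Riser:** The first lowering touched a far lug, because I had gripped the block about 3 mm off centre along its length. It pitched about 9° in the grip. I lifted it, tilted the tool to cancel the pitch, shifted it and seated it. It lies towards the +x side of the pocket, roughly 3 mm off by eye and so within 6 mm.

**Level:** It seated at the height I expected (93 mm), and the picture afterwards shows it between the lugs.

**Knob:** I gripped it, pressed it down and turned it clockwise about 67° (1.16 rad).

**Last checks:**
- **Bubble:** −0.2 mm from the vial's centre, steady in three pictures over 0.6 s.
- **Push:** 9.5 N, steady with the arm holding still. There was also a sideways force of about 4 N on the tool.
- **Grip:** fingers closed on the 14 mm bar, away from both blocks.

I had no direct reading of the foot's force on its pad; I take it as sufficient because the push was about 5 N more than it takes to bring the plate down. I did not re-measure the bystanders at the end, but no move went near them and the force readings showed no unexpected contact.

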